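# Wind a culture dish into the inspection box and fold its cover shut

## Task

Wind the dish carriage fully home into the inspection box by turning the three-handled handwheel clockwise (seen from above) through nearly two turns, until it comes up against its stop; then fold the open cover down flat shut over the box. Move the carriage with the handwheel only, do not touch the dish, keep it lying flat on its carriage, and leave the other things on the bench where they are.

Things in the scene. Friction and masses are not known exactly. Their poses are not given: they have to be found in the camera images.
- loader: Fixed bench dish loader, grey base plate 405 mm wide (its y) and 200 mm deep (its x), top 15 mm above the table. Origin on the table under it; -x side faces the robot, +y to the left. Left end: white inspection box (x -50 to +90, y +40 to +175 mm, rim 78 mm above the table), open on its right side. Right end: handwheel. Between them: the carriage track along y.
- wheel_axis (a point): On the upright axis of the handwheel (x -30, y -145 mm of the loader), 82 mm above the table, level with the handle tops; turns with the wheel. Three upright round black handles, 16 mm thick, stand 60 mm from the axis, 120 degrees apart, from 39 to 82 mm above the table; one lies in this point's +x direction. Arms and hub stay below 48 mm.
- gear_housing (a point): Middle of the near top edge of the white gear housing that covers the far part of the wheel (fixed). Its roof runs from here 105 mm along the loader's +x and 73 mm to either side in y, top 94 mm and underside 89 mm above the table. The handles pass under the roof and can be reached only on the robot's side of this edge.
- wheel (a joint): Turn of the handwheel in rad, growing clockwise seen from above; 11.6 at the stop (carriage home). It needs about 5 N at a handle and stays where it is left.
- carriage (a joint): Travel of the dish carriage in m toward the loader's +y, into the box; geared to the wheel (10.8 mm per rad), 0.125 at the stop. It cannot be pushed by hand.
- carriage_top (a point): Centre of the top face of the carriage, an aluminium plate 104 x 104 mm with four black corner lugs 7 mm high round the dish; 34 mm above the table.
- dish: Loose Petri dish, 94 mm across and 19 mm high, lying on the carriage between the lugs. Origin at the centre of its underside, z up.
- chamber_floor (a point): Point fixed in the inspection box where the centre of the dish's underside lies when the carriage is home.
- cover (a joint): Angle of the grey box cover in rad: 0 flat shut, pi/2 standing upright, more leaning to the left. Stiff hinge: it stays where it is left; about 2 N at its free edge moves it.
- cover_hinge (a point): Middle of the cover's hinge line along the loader's x, on the left end wall of the box, 81 mm above the table (fixed).
- cover_edge (a point): Middle of the free edge of the cover, on its outer face. The cover is a flat panel 142 mm along the hinge, 137 mm from hinge to free edge, 4 mm thick, with a 40 mm skirt on the free edge that closes the open right side of the box. When shut its outer face is level and 83 mm above the table.
- dropper: Bystander: dropper bottle, 32 mm across, 90 mm high, standing on the base plate in front of the box. Origin at its underside.
- spare_dish: Bystander: Petri dish 94 mm across, 19 mm high, on the table at the left. Origin at its underside.
- matches: Bystander: matchbox 36 x 51 x 15 mm on the table at the right. Origin at its underside.
- forceps: Bystander: forceps 134 mm long and 9 mm high, lying on the front of the base plate before the carriage track. Origin at the underside.
- cap: Bystander: glass snuffer cap, 33 mm across, 40 mm high, on the table at the right. Origin at its underside.
Things that resemble listed ones, but are neither listed nor needed, are in the scene too. What is shaped like the dish but blue, orange or purple is not meant.

How it is judged:
By the outcome, as a careful person would: the job done as asked, in the order asked, and still so for the second after the job is handed in, with the robot touching nothing.
It also fails if it takes over 72 s, if anything falls off the work surface, if the arm or the gripper's body presses on something with over 40 N, if the wrist force passes 120 N, or if a joint passes its speed limit or range.

## Robot

A 6-joint arm with a two-finger parallel gripper is mounted at the origin on a cart in front of the work surface, level with it; the furniture and walls round the work are solid. World frame = base frame: x ahead of the robot, y to its left, z up, the work surface at z = 0. Lengths are in mm, angles in rad, forces in N, time in s.
With the tool pointing down it reaches from about 250 to 800 mm from the base axis. Payload 3.9 kg.
Tool frame: the origin (TCP) lies midway between the tips of the shut fingers; the grasp point (between the pads) lies 19 mm behind it; z points along the fingers, y is the direction in which the jaws open and shut (so a half turn about z gives the same grasp; the last joint's range is limited). The gripper opens to 85 mm and grips with 20 to 120 N. Pads are 22 mm wide; open, the fingers measure 114 mm over their backs; the gripper's body (76 mm by 85 mm) begins 54 mm behind the grasp point. The pads swing forward as they close: fully open they stand 13 mm farther back than shut.
Start: joints at [-1.303, 0.26, -0.138, 1.173, 0, 1.571], TCP at [138.916, -506.278, 231.304] pointing down, gripper open.
Joint ranges: [-2.78, 2.78], [-0.83, 1.72], [-1.28, 1.37], [-1.9, 2.12], [-1.57, 1.48], [-3.14, 3.14]. Speed limits (rad/s): [2.57, 2.57, 3.14, 3.14, 3.14, 3.14].

## Interface

Orientations are given as a 3x3 rotation matrix whose columns are the frame's x, y, z axes.
In Python, from cell import robot, cams, order, spotter gives the robot as it stands.
- The arm moves only by the tool step_arm, never from a script. Its argument "deltas" is a list of rows, each a list of 6 numbers: the shift along the tool's x, y, z in mm, then the turn, a rotation vector about the tool's x, y, z in degrees. In form: [[dx, dy, dz, ax, ay, az], ...]. A call has exactly 8 rows; each row shifts and turns the commanded pose from where the row before left it, along the tool's axes as they then stand; what a row does not reach is not made up. A row lasts 1/8 s, in which the tool goes at most 62.5 mm and 10.7 degrees, less where a joint would pass 70% of its speed; a pose out of reach is approached as far as the arm can. A call with a gripper value outside its range is refused whole. "fingers" is the finger opening in mm, from 0 to 85.4, set as the call begins (left out, the last holds). The fingers move at their own pace and stop on an object; "newtons" is the grip in N (left out, the last holds). Time passes only in rows, so rows that do not move let the fingers close, or fill a call up. It gives the time, the measured TCP pose, the force and the opening at its end, in the units of the state.
- robot.sense(): the state, without advancing time (a new reading comes with each control period).
- cams.get_image(name): name is "side" or "top" or "wrist"; returns the picture (480x640x3 uint8, blue, green, red); there is no depth.
- cams.camera_params(name): a dict with "fx", "fy", "cx", "cy" (pixels), "R" (3x3) and "t" (3): a world point X has camera coordinates R X + t. Camera axes: x right, y down, z forward; pixel columns grow to the right and rows downward; lengths in mm; the calibration is good to about 2 mm. A picture is of the moment at which its call begins: read the wrist's pose just before it. camera_params takes no time and is no camera call; for the wrist camera it gives the pose at the moment of the call.
- order.finish_job(): hands the job in, once; it reports no verdict.
Trained networks look in the newest picture that a camera, given by its name, has taken for a name from the list of things; names that differ only in an ending like _2 or _b are one class to them, and where a whole thing is asked for, a point or a joint stands for the part that bears it (a point fixed in the world has none). Each returns a list of dicts, best first, with "confidence" (0 to 1); they miss things now and then, are a little off and sometimes report something else, mostly with a low value. They report only what shows in the picture. A call takes as long as a camera call. They do not tell look-alikes from the thing itself.
- spotter.silhouettes(camera, name): "region" (480x640 bool, what is visible of it) and "extent" ([left, top, right, bottom] in pixels, round what is visible of it).
The state is a dict: "time": time; "q": joint angles; "joint_velocities": joint speeds; "joint_torque": joint torques, N m; "ee_pos": TCP position; "eef_rot": TCP orientation; "contact_force": force on the tool from outside, world axes, zero at the start; "wrist_torque": the same for the moment, N m; "width": opening from 0.0 (shut) to 1.0 (fully open).
Only numpy, scipy, OpenCV 4.12 (cv2) and the standard library are available. Lean on these libraries where they do the work, as an engineer would, in place of code of your own. Each camera call takes 0.05 s, during which the arm holds its last target.

## Working session

There is one attempt and no reset: what is moved stays moved. The work goes in short steps, Python scripts to look and compute and a tool call to move; the robot and the scene stay as the last step left them, time stands still between calls to the robot, and variables do not carry over. Pictures are saved under pics/ and viewed, and the job is handed in when it is done.

Besides the shell and the picture viewer there is one more tool, called as name([rows], argument=value, ...), one row to a line, values as JSON. step_arm: Moves the arm, as the interface text tells. Its arguments: {"type":"object","properties":{"deltas":{"type":"array","items":{"type":"array","items":{"type":"number"}}},"fingers":{"type":"number"},"newtons":{"type":"number"}},"required":["deltas"]}

```bash
ls; mkdir -p pics; python3 - <<'E'
from cell import robot,cams,order,spotter
import cv2,numpy as np
s=robot.sense();print({k:np.round(v,3).tolist() for k,v in s.items()})
for c in ("top","side","wrist"):
    cv2.imwrite(f"pics/a_{c}.png",cams.get_image(c))
    p=cams.camera_params(c);print(c,{k:np.round(v,3).tolist() for k,v in p.items()})
E
```

```text
pics
{'time': 0.0, 'q': [-1.303, 0.261, -0.139, 1.173, -0.0, 1.571], 'joint_velocities': [0.001, -0.001, -0.0, -0.0, 0.0, -0.001], 'joint_torque': [0.0, -40.568, 25.392, 0.019, 0.0, 0.0], 'ee_pos': [138.74, -505.654, 230.47], 'eef_rot': [[0.964, 0.265, -0.001], [0.265, -0.964, 0.002], [-0.0, -0.002, -1.0]], 'contact_force': [0.726, -0.835, 0.133], 'wrist_torque': [-0.002, -0.011, 0.005], 'width': 1.002}
top {'fx': 438.068, 'fy': 438.068, 'cx': 319.35, 'cy': 240.921, 'R': [[-0.006, -1.0, -0.003], [-0.978, 0.007, -0.21], [0.21, 0.001, -0.978]], 't': [31.845, 532.74, 1161.118]}
side {'fx': 590.402, 'fy': 590.402, 'cx': 307.745, 'cy': 229.139, 'R': [[-0.914, -0.406, 0.02], [-0.205, 0.417, -0.886], [0.352, -0.813, -0.464]], 't': [462.953, 179.201, 1227.377]}
wrist {'fx': 407.331, 'fy': 407.331, 'cx': 328.905, 'cy': 241.492, 'R': [[0.265, -0.964, -0.001], [-0.922, -0.254, 0.291], [-0.281, -0.076, -0.957]], 't': [-523.476, -37.345, 380.06]}
```

View pics/a_top.png

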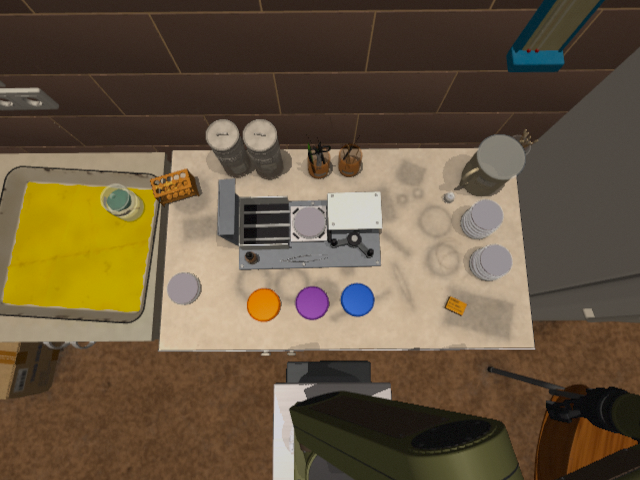

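View pics/a_side.png

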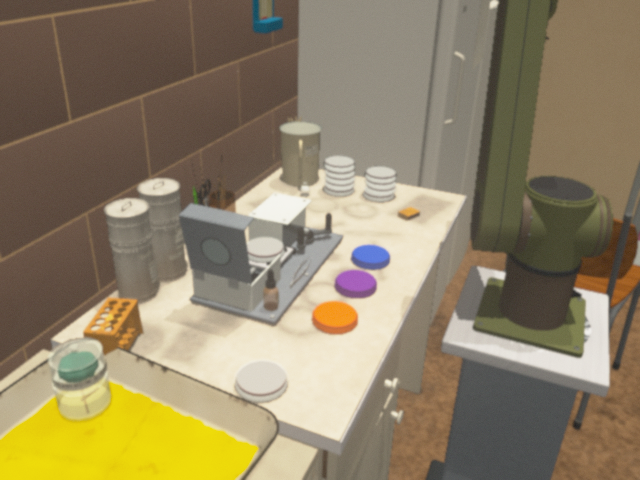

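The top view shows the loader around (310,230), with the box on the left, wheel on the right at about (355,240), and gear housing at about (355,210). I'll zoom in.

```bash
python3 - <<'E'
import cv2
a=cv2.imread("pics/a_top.png")[165:285,205:400];cv2.imwrite("pics/b_top.png",cv2.resize(a,None,fx=4,fy=4,interpolation=cv2.INTER_CUBIC))
a=cv2.imread("pics/a_side.png")[180:330,170:360];cv2.imwrite("pics/b_side.png",cv2.resize(a,None,fx=4,fy=4,interpolation=cv2.INTER_CUBIC))
E
```

```text
(no output)
```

View pics/b_top.png

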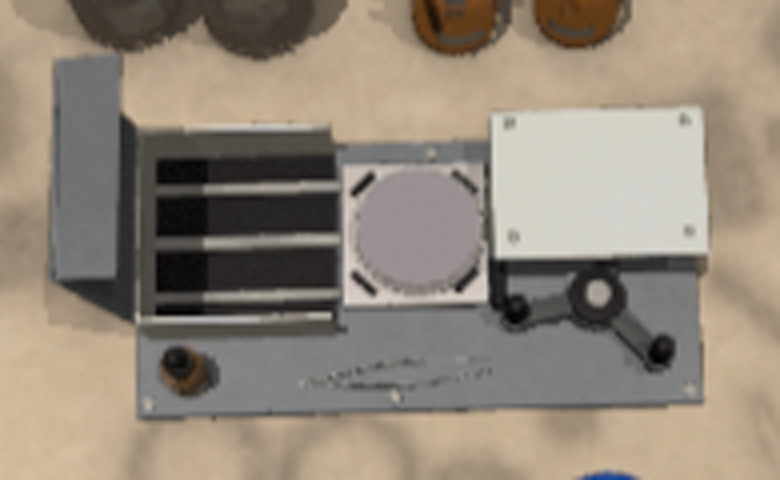

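View pics/b_side.png

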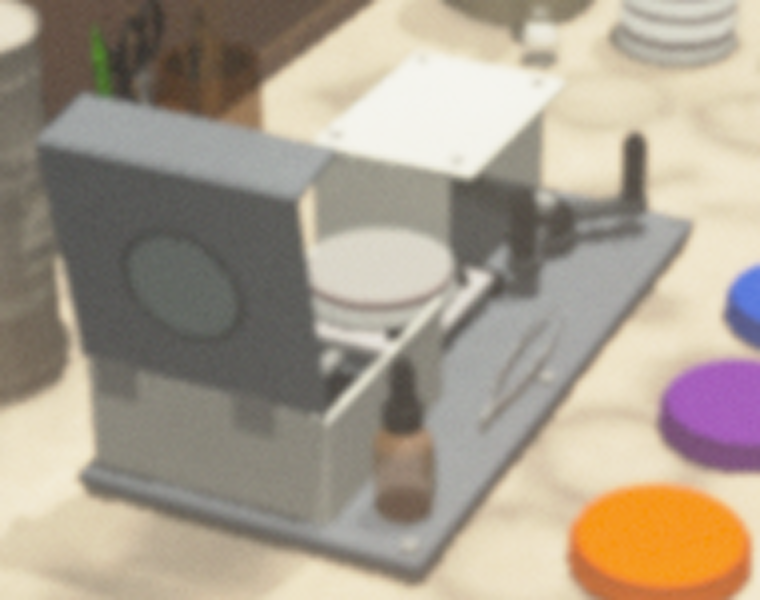

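View pics/a_wrist.png

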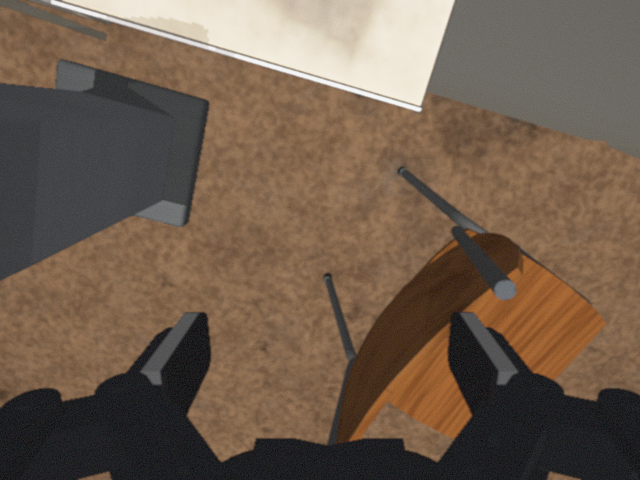

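```bash
cat > fit.py <<'E'
from cell import cams
import numpy as np
from scipy.optimize import least_squares
P={c:cams.camera_params(c) for c in("top","side")}
def proj(X,p):
    X=np.atleast_2d(X);c=X@np.array(p["R"]).T+np.array(p["t"])
    return np.c_[p["fx"]*c[:,0]/c[:,2]+p["cx"],p["fy"]*c[:,1]/c[:,2]+p["cy"]]
def ray(uv,z,p):
    R=np.array(p["R"]);t=np.array(p["t"]);C=-R.T@t
    d=R.T@np.array([(uv[0]-p["cx"])/p["fx"],(uv[1]-p["cy"])/p["fy"],1]);return C+d*(z-C[2])/d[2]
T=lambda u,v:np.array([205+u/4,165+v/4]); S=lambda u,v:np.array([170+u/4,180+v/4])
def L2W(q,X):
    X=np.atleast_2d(np.array(X,float));c,s=np.cos(q[2]),np.sin(q[2])
    return np.c_[q[0]+c*X[:,0]-s*X[:,1],q[1]+s*X[:,0]+c*X[:,1],X[:,2]]
E
python3 - <<'E'
from fit import *
C=[("top",T(137,417),(-100,202.5,15)),("top",T(704,403),(-100,-202.5,15)),("top",T(598,292),(-30,-145,48)),
("top",T(335,332),(-50,40,78)),("top",T(330,127),(90,40,78)),("top",T(138,327),(-50,175,78)),("top",T(139,128),(90,175,78)),
("side",S(418,578),(-100,202.5,13)),("side",S(85,478),(100,202.5,13)),("side",S(690,222),(-100,-202.5,15))]
f=lambda q:np.concatenate([(proj(L2W(q,X),P[c])[0]-uv) for c,uv,X in C])
r=least_squares(f,[450,0,0],loss="soft_l1",x_scale=[10,10,.1]);q=r.x;print(q);print(f(q).reshape(-1,2).round(2))
np.save("q.npy",q)
ax=L2W(q,(-30,-145,82))[0];print("axis",ax)
for uv in (T(516,303),T(660,345)):
    h=ray(uv,82,P["top"]);d=h-ax;print(h,np.hypot(*d[:2]),np.degrees(np.arctan2(d[1],d[0]))-np.degrees(q[2]))
for uv in (T(490,258),T(708,258),T(490,108),T(705,108)):
    h=ray(uv,94,P["top"]); d=h[:2]-q[:2];c,s=np.cos(q[2]),np.sin(q[2]);print("roof L",c*d[0]+s*d[1],-s*d[0]+c*d[1])
for uv in (S(522,195),S(634,140)):print(ray(uv,82,P["side"]))
# cover: free edge
for a in np.radians([85,90,95,100,105,110,115,120]):
    n=137
    X=[(x+20,175-0+n*-np.cos(a)*1+0,81+n*np.sin(a)) for x in(-71,71)]
    print(np.degrees(a),proj(L2W(q,X),P["side"]).round(1).tolist(),proj(L2W(q,X),P["top"]).round(1).tolist())
E
```

```text
[5.64900895e+02 7.12008772e+01 2.70322833e-02]
[[-5.19  0.65]
 [-4.4  -0.64]
 [ 1.55  1.26]
 [ 0.67 -1.66]
 [ 0.96  0.43]
 [ 0.34  1.24]
 [ 0.32  1.77]
 [-0.57 -0.58]
 [-4.34  0.76]
 [-0.03 -0.9 ]]
axis [538.83105916 -74.5570168   82.        ]
[527.68557734 -11.62843687  82.        ] 63.90796458062904 98.49484678748955
[ 497.94032249 -108.6399601    82.        ] 53.23250294220267 -141.73720425253097
roof L -10.277289903758266 -65.00395006165081
roof L -15.311161885513048 -212.4184929337212
roof L 96.050699104612 -68.97803136465689
roof L 90.95402328402442 -217.10136761766898
[526.69550769   0.68219619  82.        ]
[495.44938325 -95.24038234  82.        ]
85.0 [[258.7, 218.3], [194.0, 204.8]] [[234.4, 237.0], [234.8, 181.1]]
90.0 [[255.8, 220.6], [190.7, 206.9]] [[229.4, 237.1], [229.9, 181.2]]
95.0 [[252.9, 223.5], [187.4, 209.6]] [[224.4, 237.3], [225.1, 181.4]]
100.0 [[250.0, 226.9], [184.0, 212.7]] [[219.7, 237.6], [220.5, 181.8]]
105.00000000000001 [[247.0, 230.8], [180.8, 216.4]] [[215.1, 238.0], [216.0, 182.3]]
110.0 [[244.2, 235.3], [177.5, 220.5]] [[210.7, 238.5], [211.8, 182.9]]
115.0 [[241.4, 240.1], [174.4, 225.1]] [[206.7, 239.0], [207.8, 183.7]]
119.99999999999999 [[238.7, 245.4], [171.5, 230.1]] [[202.9, 239.7], [204.2, 184.6]]
```

```bash
python3 - <<'E'
from fit import *
C=[("top",T(137,417),(-100,202.5,15),1),("top",T(704,403),(-100,-202.5,15),1),("top",T(598,292),(-30,-145,48),0),
("top",T(335,332),(-50,40,78),0),("top",T(330,127),(90,40,78),0),("top",T(138,327),(-50,175,78),0),("top",T(139,128),(90,175,78),0),
("side",S(418,578),(-100,202.5,13),1),("side",S(85,478),(100,202.5,13),1),("side",S(690,222),(-100,-202.5,15),1),
("top",T(490,258),(0,-72,94),2),("top",T(708,258),(0,-218,94),2),("top",T(490,108),(105,-72,94),2),("top",T(705,108),(105,-218,94),2)]
def f(q):
    o=[]
    for c,uv,X,k in C:
        X=np.array(X,float)
        if k==1:X[1]+=q[3]
        if k==2:X[0]+=q[4]
        o.append(proj(L2W(q,X),P[c])[0]-uv)
    return np.concatenate(o)
r=least_squares(f,[450,0,0,0,0],loss="soft_l1",x_scale=[10,10,.1,10,10]);q=r.x;print(q);print(f(q).reshape(-1,2).round(2))
np.save("q.npy",q)
ax=L2W(q,(-30,-145,82))[0];print("axis",ax)
for c,uv in (("top",T(516,303)),("top",T(660,345)),("side",S(522,195)),("side",S(634,140))):
    h=ray(uv,82,P[c]);d=h-ax;print(c,h,np.hypot(*d[:2]),np.degrees(np.arctan2(d[1],d[0]))-np.degrees(q[2]))
for a in np.radians([75,80,85,90,95,100,105]):
    n=137
    X=[(x+20,175-n*np.cos(a),81+n*np.sin(a)) for x in(-71,71)]
    print(np.degrees(a).round(),proj(L2W(q,X),P["side"]).round(1).tolist(),proj(L2W(q,X),P["top"]).round(1).tolist())
E
```

```text
[ 5.65642273e+02  7.42450978e+01  2.06288955e-02 -1.25700713e+01
 -1.20440843e+01]
[[-2.04 -0.17]
 [-1.26 -0.55]
 [ 0.4   1.33]
 [-0.56 -2.01]
 [ 0.08  0.09]
 [-0.89  0.58]
 [-0.55  1.13]
 [ 0.42 -3.32]
 [-2.51 -2.  ]
 [ 1.34 -2.36]
 [ 1.46  0.46]
 [ 0.85 -1.  ]
 [ 0.25  0.94]
 [-0.59 -0.48]]
axis [538.63963344 -71.34287376  82.        ]
top [527.68557734 -11.62843687  82.        ] 60.71083361296863 99.21285881534999
top [ 497.94032249 -108.6399601    82.        ] 55.20422593906118 -138.67962320477153
side [526.69550769   0.68219619  82.        ] 73.00871756970739 98.23388672785582
side [495.44938325 -95.24038234  82.        ] 49.36080051613757 -152.22584472513512
75.0 [[262.6, 215.7], [199.1, 202.4]] [[243.0, 236.4], [243.6, 180.8]]
80.0 [[259.8, 217.0], [195.9, 203.5]] [[238.0, 236.3], [238.7, 180.5]]
85.0 [[257.0, 218.8], [192.5, 205.1]] [[233.0, 236.3], [233.8, 180.4]]
90.0 [[254.1, 221.1], [189.2, 207.2]] [[228.0, 236.4], [228.9, 180.5]]
95.0 [[251.1, 224.0], [185.8, 209.9]] [[223.1, 236.5], [224.2, 180.7]]
100.0 [[248.1, 227.5], [182.4, 213.0]] [[218.3, 236.8], [219.5, 181.0]]
105.0 [[245.1, 231.4], [179.1, 216.7]] [[213.7, 237.2], [215.1, 181.5]]
```

step_arm([
  [0, 0, 0, 0, 0, 7.7],
  [0, 0, 0, 0, 0, 7.7],
  [38, -46, 0, 0, 0, 0],
  [38, -46, 0, 0, 0, 0],
  [38, -46, 0, 0, 0, 0],
  [38, -46, 0, 0, 0, 0],
  [38, -46, 0, 0, 0, 0],
  [38, -46, 0, 0, 0, 0],
], fingers=45, newtons=30)

```text
time: 1.15
ee_pos: [368.0, -228.9, 231.3]
eef_rot: [[1.0, -0.001, 0.0], [-0.001, -1.0, -0.0], [0.0, 0.0, -1.0]]
contact_force: [0.5, -1.2, -0.3]
width: 0.53
```

step_arm([
  [25, -40, 0, 0, 0, 0],
  [25, -40, 0, 0, 0, 0],
  [25, -40, 0, 0, 0, 0],
  [15, -17, 0, 0, 0, 0],
  [0, 0, 0, 0, 0, 0],
  [0, 0, 0, 0, 0, 0],
  [0, 0, 0, 0, 0, 0],
  [0, 0, 0, 0, 0, 0],
])

```text
time: 2.15
ee_pos: [456.8, -94.3, 231.4]
eef_rot: [[1.0, -0.002, -0.0], [-0.002, -1.0, -0.0], [-0.0, 0.0, -1.0]]
contact_force: [-0.3, 0.2, -1.0]
width: 0.527
```

```bash
python3 - <<'E'
from fit import *
from cell import robot
import cv2
p=cams.camera_params("wrist");im=cams.get_image("wrist");cv2.imwrite("pics/c_wrist.png",im)
np.save("pw1.npy",p,allow_pickle=True)
print(-np.array(p["R"]).T@p["t"],robot.sense()["ee_pos"])
q=np.load("q.npy")
for X in [(-30,-145,48),(-12,-72,94),(-12,-218,94)]+[(-30+60*np.cos(a),-145+60*np.sin(a),82) for a in np.radians([99,219])]:print(X,proj(L2W(q,X),p))
E
```

```text
[531.7479939  -93.60012388 374.40545311] [456.95120514 -94.18571445 231.36652038]
(-30, -145, 48) [[299.62588263 107.97169454]]
(-12, -72, 94) [[179.83321834  79.64481045]]
(-12, -218, 94) [[407.51099375  74.02285946]]
(np.float64(-39.38606790241385), np.float64(-85.73869956429174), 82) [[210.94715935 123.28115305]]
(np.float64(-76.62875768741824), np.float64(-182.75922346299026), 82) [[352.02991133 174.28703134]]
```

View pics/c_wrist.png

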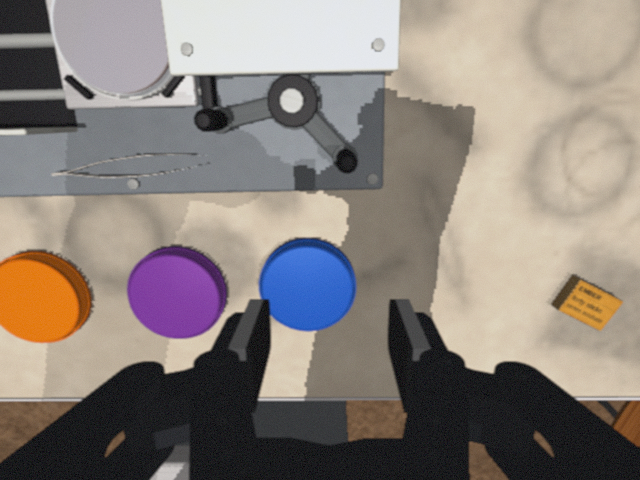

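```bash
python3 - <<'E'
from fit import *
p=np.load("pw1.npy",allow_pickle=True).item();q=np.load("q.npy");print(q)
a=ray((291,100),48,p);print("hub",a, L2W(q,(-30,-145,48)))
for uv in ((206,119),(347,158)):
    h=ray(uv,82,p);d=h-a;print(h,np.hypot(*d[:2]),np.degrees(np.arctan2(d[1],d[0])))
r=[ray(uv,94,p) for uv in((169,76),(399,69))];print(r)
print("pl right near",ray((382,189),15,p))
E
```

```text
[ 5.65642273e+02  7.42450978e+01  2.06288955e-02 -1.25700713e+01
 -1.20440843e+01]
hub [544.39416448 -64.94240107  48.        ] [[538.63963344 -71.34287376  48.        ]]
[530.86721072  -9.13226936  82.        ] 57.42603311147772 103.62430395591959
[ 504.25911438 -106.34043302   82.        ] 57.659511754181146 -134.11253517007586
[array([557.32204995,   8.71242375,  94.        ]), array([ 561.12896503, -138.37068088,   94.        ])]
pl right near [ 470.81418754 -140.61137174   15.        ]
```

step_arm([
  [46, 13, 0, 0, 0, 0],
  [0, 0, 50, 0, 0, 0],
  [0, 0, 50, 0, 0, 0],
  [0, 0, 15, 0, 0, 0],
  [0, 0, 0, 0, 0, 0],
  [0, 0, 0, 0, 0, 0],
  [0, 0, 0, 0, 0, 0],
  [0, 0, 0, 0, 0, 0],
])

```text
time: 3.2
ee_pos: [504.2, -106.8, 117.5]
eef_rot: [[1.0, -0.001, 0.002], [-0.001, -1.0, -0.0], [0.002, 0.0, -1.0]]
contact_force: [-0.6, 0.3, -0.3]
width: 0.523
```

```bash
python3 - <<'E'
from fit import *
import cv2
p=cams.camera_params("wrist");im=cams.get_image("wrist");cv2.imwrite("pics/d_wrist.png",im)
E
```

```text
(no output)
```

View pics/d_wrist.png

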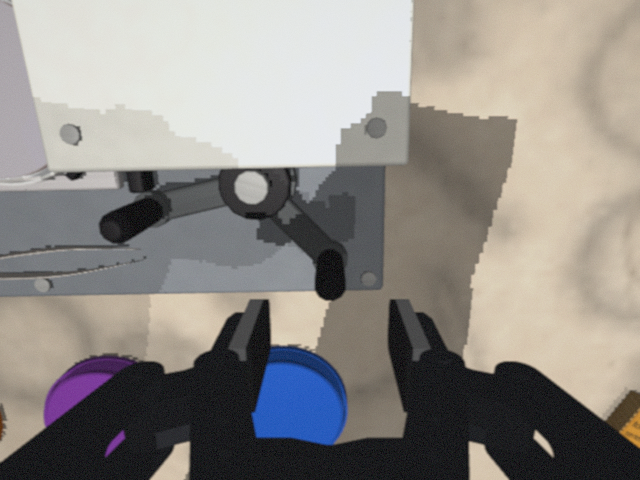

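```bash
python3 - <<'E'
from fit import *
p=cams.camera_params("wrist")
A=ray((331,286),82,p);B=ray((114,228),82,p);print(A,B,np.hypot(*(A-B)[:2]))
m=(A+B)/2;d=(A-B)[:2];n=np.array([-d[1],d[0]])/np.hypot(*d);print("axis",m[:2]+30*n, "hub",ray((250,186),48,p))
print([np.degrees(np.arctan2(*((h[:2]-m[:2]-30*n)[::-1]))) for h in(A,B)])
print("roof",ray((408,163),94,p),ray((50,167),94,p))
E
```

```text
[ 502.53794786 -106.9025926    82.        ] [531.02241311  -8.60439314  82.        ] 102.34207726290722
axis [545.59478014 -66.10327412] hub [544.61905358 -64.68175815  48.        ]
[np.float64(-136.5421024808289), np.float64(104.22145644780807)]
roof [ 561.21928048 -137.85211839   94.        ] [559.75140475   6.79493734  94.        ]
```

step_arm([
  [-1.5, 0, 30, 0, 0, 0],
  [0, 0, 31, 0, 0, 0],
  [0, 0, 0, 0, 0, 0],
  [0, 0, 0, 0, 0, 0],
  [0, 0, 0, 0, 0, 0],
  [0, 0, 0, 0, 0, 0],
  [0, 0, 0, 0, 0, 0],
  [0, 0, 0, 0, 0, 0],
])

```text
time: 4.25
ee_pos: [501.9, -106.7, 55.5]
eef_rot: [[1.0, -0.001, 0.0], [-0.001, -1.0, -0.0], [0.0, 0.0, -1.0]]
contact_force: [0.5, 0.2, -0.5]
width: 0.526
```

step_arm([
  [0, 0, 0, 0, 0, 0],
  [0, 0, 0, 0, 0, 0],
  [0, 0, 0, 0, 0, 0],
  [0, 0, 0, 0, 0, 0],
  [0, 0, 0, 0, 0, 0],
  [0, 0, 0, 0, 0, 0],
  [0, 0, 0, 0, 0, 0],
  [0, 0, 0, 0, 0, 0],
], fingers=8, newtons=30)

```text
time: 5.25
ee_pos: [501.7, -107.0, 55.4]
eef_rot: [[1.0, -0.001, -0.0], [-0.001, -1.0, -0.001], [-0.0, 0.001, -1.0]]
contact_force: [-2.6, -3.8, 3.0]
width: 0.171
```

```bash
cat > stroke.py <<'E'
import numpy as np,sys,json
# axis, r, th0, th1, yaw0, dyaw/row (world deg), n
def rows(ax,r,th0,th1,yaw,dy,n,z0=0,dz=0):
    o=[];th=np.linspace(th0,th1,n+1)
    for a,b in zip(th[:-1],th[1:]):
        a,b=np.radians([a,b]);d=r*np.array([np.cos(b)-np.cos(a),np.sin(b)-np.sin(a)])
        c,s=np.cos(np.radians(yaw)),np.sin(np.radians(yaw))
        # tool x=(c,s), tool y=(s,-c)
        o.append([round(c*d[0]+s*d[1],1),round(s*d[0]-c*d[1],1),0,0,0,round(-dy,1)]);yaw+=dy
    return o
if __name__=="__main__":
    a=[float(x) for x in sys.argv[1:]]
    R=rows(None,a[0],a[1],a[2],a[3],a[4],int(a[5]))
    for i in range(0,len(R),8):print(json.dumps(R[i:i+8]))
E
python3 stroke.py 60 223.9 110 0 -2.5 16
```

```text
[[-4.8, -5.7, 0, 0, 0, 2.5], [-4.3, -6.0, 0, 0, 0, 2.5], [-3.8, -6.4, 0, 0, 0, 2.5], [-3.3, -6.7, 0, 0, 0, 2.5], [-2.8, -6.9, 0, 0, 0, 2.5], [-2.2, -7.1, 0, 0, 0, 2.5], [-1.6, -7.3, 0, 0, 0, 2.5], [-1.0, -7.4, 0, 0, 0, 2.5]]
[[-0.4, -7.4, 0, 0, 0, 2.5], [0.2, -7.4, 0, 0, 0, 2.5], [0.8, -7.4, 0, 0, 0, 2.5], [1.4, -7.3, 0, 0, 0, 2.5], [1.9, -7.2, 0, 0, 0, 2.5], [2.5, -7.0, 0, 0, 0, 2.5], [3.1, -6.8, 0, 0, 0, 2.5], [3.6, -6.5, 0, 0, 0, 2.5]]
```

step_arm([
  [-4.8, -5.7, 0, 0, 0, 2.5],
  [-4.3, -6.0, 0, 0, 0, 2.5],
  [-3.8, -6.4, 0, 0, 0, 2.5],
  [-3.3, -6.7, 0, 0, 0, 2.5],
  [-2.8, -6.9, 0, 0, 0, 2.5],
  [-2.2, -7.1, 0, 0, 0, 2.5],
  [-1.6, -7.3, 0, 0, 0, 2.5],
  [-1.0, -7.4, 0, 0, 0, 2.5],
])

```text
time: 6.25
ee_pos: [490.9, -101.5, 58.0]
eef_rot: [[0.967, -0.252, 0.045], [-0.255, -0.964, 0.078], [0.023, -0.087, -0.996]]
contact_force: [43.3, 37.6, -28.9]
width: 0.17
```

```bash
python3 - <<'E'
from fit import *
from cell import robot
import cv2
for c in("wrist","side","top"):cv2.imwrite(f"pics/e_{c}.png",cams.get_image(c))
a=cv2.imread("pics/e_side.png")[130:330,170:390];cv2.imwrite("pics/e_side2.png",cv2.resize(a,None,fx=3,fy=3))
s=robot.sense();print({k:np.round(v,3).tolist() for k,v in s.items()})
E
```

```text
{'time': 6.4, 'q': [-0.259, 0.347, -0.514, 0.687, 0.085, 3.14], 'joint_velocities': [0.009, 0.0, 0.001, 0.002, -0.014, -0.0], 'joint_torque': [-19.412, -48.589, 8.667, 11.459, -10.633, 0.132], 'ee_pos': [490.823, -101.923, 58.325], 'eef_rot': [[0.967, -0.252, 0.044], [-0.255, -0.964, 0.076], [0.023, -0.085, -0.996]], 'contact_force': [37.201, 31.279, -25.616], 'wrist_torque': [5.299, -6.898, -0.163], 'width': 0.168}
```

View pics/e_wrist.png

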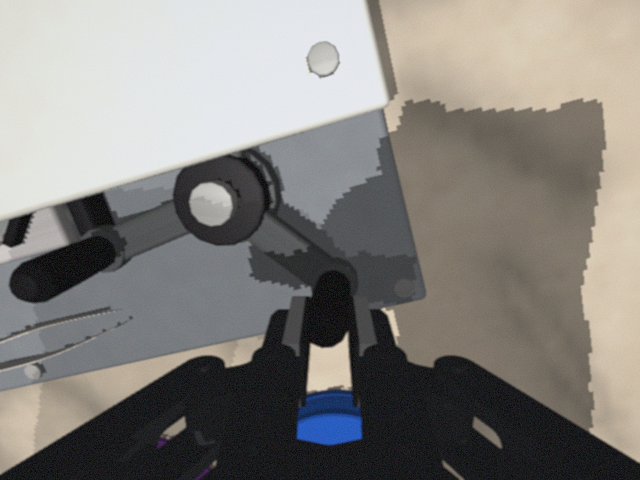

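View pics/e_side2.png

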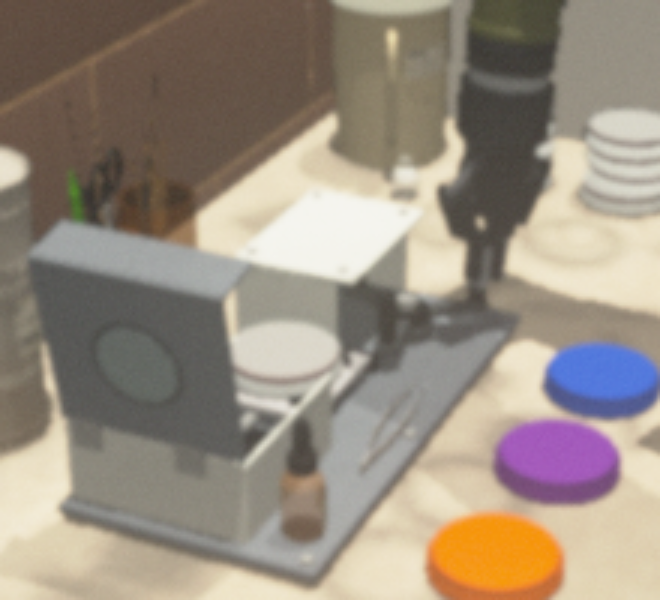

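step_arm([
  [0, 0, 0, 0, 0, 0],
  [0, 0, 0, 0, 0, 0],
  [0, 0, 0, 0, 0, 0],
  [0, 0, 0, 0, 0, 0],
  [0, 0, -15, 0, 0, 0],
  [0, 0, -20, 0, 0, 0],
  [0, 0, -20, 0, 0, 0],
  [0, 0, -20, 0, 0, 0],
], fingers=50)

```text
time: 7.4
ee_pos: [470.6, -115.4, 131.4]
eef_rot: [[0.965, -0.263, 0.009], [-0.263, -0.963, 0.052], [-0.005, -0.053, -0.999]]
contact_force: [0.1, -0.7, 0.5]
width: 0.582
```

```bash
python3 - <<'E'
from fit import *
from cell import robot
s=robot.sense();print({k:np.round(v,3).tolist() for k,v in s.items()})
E
```

```text
{'time': 7.4, 'q': [-0.275, 0.263, -0.412, 0.901, 0.052, 3.132], 'joint_velocities': [-0.017, -0.149, 0.261, 0.41, -0.0, -0.017], 'joint_torque': [0.095, -37.384, 22.014, -0.419, 0.199, 0.014], 'ee_pos': [470.553, -115.369, 131.374], 'eef_rot': [[0.965, -0.263, 0.009], [-0.263, -0.963, 0.052], [-0.005, -0.053, -0.999]], 'contact_force': [0.111, -0.657, 0.508], 'wrist_torque': [-0.079, -0.002, -0.005], 'width': 0.582}
```

step_arm([
  [0, 0, 0, 0, 0, -10.2],
  [0, 0, 0, 0, 0, -10.2],
  [0, 0, 0, 0, 0, -10.2],
  [0, 0, 0, 0, 0, -10.2],
  [0, 0, 0, 0, 0, -10.2],
  [0, 0, 0, 0, 0, -10.2],
  [0, 0, 0, 0, 0, -10.2],
  [0, 0, 0, 0, 0, -10.2],
], fingers=45)

```text
time: 8.4
ee_pos: [470.6, -115.4, 130.7]
eef_rot: [[0.396, 0.918, 0.009], [0.917, -0.395, 0.052], [0.051, -0.012, -0.999]]
contact_force: [-0.7, 0.3, -0.9]
width: 0.526
```

step_arm([
  [0, 0, 0, 0, 0, -10.2],
  [0, 0, 0, 0, 0, -10.2],
  [0, 0, 0, 0, 0, -10.2],
  [0, 0, 0, 0, 0, -10.2],
  [0, 0, 0, 0, 0, -10.2],
  [0, 0, 0, 0, 0, -10.2],
  [0, 0, 0, 0, 0, -10.2],
  [0, 0, 0, 0, 0, -10.2],
])

```text
time: 9.4
ee_pos: [470.6, -115.3, 130.7]
eef_rot: [[-0.851, 0.525, 0.009], [0.525, 0.849, 0.052], [0.019, 0.049, -0.999]]
contact_force: [-0.4, -0.1, 0.5]
width: 0.523
```

```bash
python3 - <<'E'
from fit import *
from cell import robot
from scipy.spatial.transform import Rotation as Ro
s=robot.sense();print({k:np.round(v,3).tolist() for k,v in s.items() if k in("q","ee_pos","eef_rot")})
R=np.array(s["eef_rot"])
for yaw in (190,200):
    y=np.radians(yaw);c,si=np.cos(y),np.sin(y)
    Rd=np.array([[c,si,0],[si,-c,0],[0,0,-1]]);print(yaw,Ro.from_matrix(R.T@Rd).as_rotvec(degrees=True).round(1))
E
```

```text
{'q': [-0.275, 0.263, -0.413, 0.9, 0.053, 0.278], 'ee_pos': [470.613, -115.34, 130.737], 'eef_rot': [[-0.851, 0.525, 0.009], [0.525, 0.849, 0.052], [0.019, 0.049, -0.999]]}
190 [  3.1  -0.  -41.7]
200 [  3.1   0.2 -51.7]
```

step_arm([
  [0, 0, 0, 2.8, -1.1, 0],
  [0, 0, 0, 0, 0, -9.3],
  [0, 0, 0, 0, 0, -9.3],
  [0, 0, 0, 0, 0, -9.3],
  [0, 0, 0, 0, 0, -9.3],
  [0, 0, 0, 0, 0, -9.3],
  [0, 0, 0, 0, 0, 0],
  [0, 0, 0, 0, 0, 0],
])

```text
time: 10.4
ee_pos: [470.9, -115.3, 130.8]
eef_rot: [[-0.969, -0.248, -0.0], [-0.248, 0.969, 0.0], [0.0, 0.0, -1.0]]
contact_force: [0.6, 0.5, 0.3]
width: 0.533
```

```bash
python3 - <<'E'
from fit import *
import cv2
im=cams.get_image("wrist");cv2.imwrite("pics/f_wrist.png",im)
im=cams.get_image("top")[165:285,205:400];cv2.imwrite("pics/f_top.png",cv2.resize(im,None,fx=4,fy=4,interpolation=cv2.INTER_CUBIC))
E
```

```text
(no output)
```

View pics/f_wrist.png

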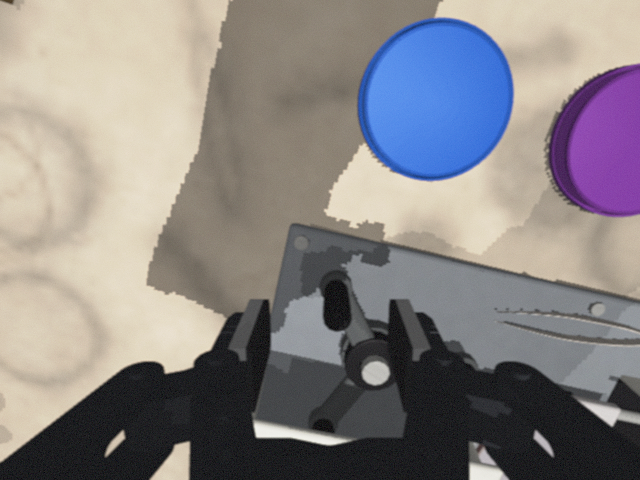

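View pics/f_top.png

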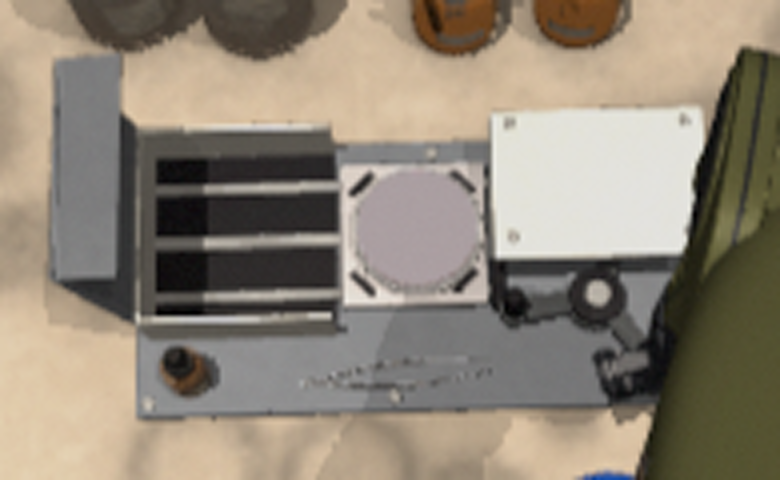

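```bash
python3 - <<'E'
from fit import *
from cell import robot
p=cams.camera_params("wrist")
h=ray((337,318),82,p);print(h, np.degrees(np.arctan2(h[1]+65.3,h[0]-545)),np.hypot(h[1]+65.3,h[0]-545), ray((375,372),48,p))
s=robot.sense();R=np.array(s["eef_rot"]);print(R.T@(h-s["ee_pos"]))
E
```

```text
[ 495.62783007 -103.83013604   82.        ] -142.03145450168728 62.62733067170916 [543.82659996 -65.22797238  48.        ]
[-26.66849319   4.93199591  48.82656191]
```

step_arm([
  [-28, 5.5, 0, 0, 0, 0],
  [0, 0, 25, 0, 0, 0],
  [0, 0, 25, 0, 0, 0],
  [0, 0, 25, 0, 0, 0],
  [0, 0, 0, 0, 0, 0],
  [0, 0, 0, 0, 0, 0],
  [0, 0, 0, 0, 0, 0],
  [0, 0, 0, 0, 0, 0],
])

```text
time: 11.5
ee_pos: [497.6, -103.0, 56.8]
eef_rot: [[-0.968, -0.25, 0.002], [-0.25, 0.968, -0.0], [-0.002, -0.001, -1.0]]
contact_force: [0.6, -0.0, 0.3]
width: 0.528
```

step_arm([
  [0, 0, 0, 0, 0, 0],
  [0, 0, 0, 0, 0, 0],
  [0, 0, 0, 0, 0, 0],
  [0, 0, 0, 0, 0, 0],
  [0, 0, 0, 0, 0, 0],
  [0, 0, 0, 0, 0, 0],
  [0, 0, 0, 0, 0, 0],
  [0, 0, 0, 0, 0, 0],
], fingers=8, newtons=30)

```text
time: 12.5
ee_pos: [497.0, -103.4, 56.2]
eef_rot: [[-0.968, -0.25, 0.0], [-0.25, 0.968, -0.001], [-0.0, -0.001, -1.0]]
contact_force: [-1.7, -2.5, 5.9]
width: 0.174
```

```bash
python3 stroke.py 60 218.2 110 194.4 -4 16; python3 -c "
from cell import robot;s=robot.sense();print(s['ee_pos'],s['contact_force'],s['q'])"
```

```text
[[2.5, 6.6, 0, 0, 0, 4.0], [2.1, 6.7, 0, 0, 0, 4.0], [1.8, 6.8, 0, 0, 0, 4.0], [1.5, 6.9, 0, 0, 0, 4.0], [1.2, 7.0, 0, 0, 0, 4.0], [0.8, 7.0, 0, 0, 0, 4.0], [0.5, 7.1, 0, 0, 0, 4.0], [0.1, 7.1, 0, 0, 0, 4.0]]
[[-0.2, 7.1, 0, 0, 0, 4.0], [-0.5, 7.1, 0, 0, 0, 4.0], [-0.9, 7.0, 0, 0, 0, 4.0], [-1.2, 7.0, 0, 0, 0, 4.0], [-1.6, 6.9, 0, 0, 0, 4.0], [-1.9, 6.8, 0, 0, 0, 4.0], [-2.2, 6.7, 0, 0, 0, 4.0], [-2.5, 6.6, 0, 0, 0, 4.0]]
[ 497.01970773 -103.43194167   56.23346755] [-1.74467584 -2.5465446   5.89833375] [-0.20440194  0.3725239  -0.47439307  0.72316273 -0.00122629 -0.45710703]
```

step_arm([
  [2.5, 6.6, 0, 0, 0, 4.0],
  [2.1, 6.7, 0, 0, 0, 4.0],
  [1.8, 6.8, 0, 0, 0, 4.0],
  [1.5, 6.9, 0, 0, 0, 4.0],
  [1.2, 7.0, 0, 0, 0, 4.0],
  [0.8, 7.0, 0, 0, 0, 4.0],
  [0.5, 7.1, 0, 0, 0, 4.0],
  [0.1, 7.1, 0, 0, 0, 4.0],
])

```text
time: 13.5
ee_pos: [483.4, -51.8, 56.0]
eef_rot: [[-0.952, 0.305, -0.005], [0.305, 0.952, -0.006], [0.003, -0.007, -1.0]]
contact_force: [-6.7, -8.6, 11.3]
width: 0.166
```

step_arm([
  [0.5, 7.1, 0, 0, 0, 4.0],
  [0, 7.1, 0, 0, 0, 4.0],
  [-0.5, 7.0, 0, 0, 0, 4.0],
  [-1.0, 7.0, 0, 0, 0, 4.0],
  [-1.6, 6.9, 0, 0, 0, 4.0],
  [-1.9, 6.8, 0, 0, 0, 4.0],
  [-2.2, 6.7, 0, 0, 0, 4.0],
  [-2.5, 6.6, 0, 0, 0, 4.0],
])

```text
time: 14.5
ee_pos: [516.7, -8.8, 55.7]
eef_rot: [[-0.647, 0.763, -0.009], [0.763, 0.647, -0.0], [0.005, -0.007, -1.0]]
contact_force: [-8.5, -4.9, 11.5]
width: 0.168
```

```bash
cat > mv.py <<'E'
import sys,json,numpy as np
from cell import robot
# mv.py x y yaw n : rows to go level from present pose
x,y,yw,n=map(float,sys.argv[1:5]);n=int(n)
s=robot.sense();R=np.array(s["eef_rot"]);p=s["ee_pos"]
y0=np.degrees(np.arctan2(R[1,0],R[0,0]))%360
d=np.array([x-p[0],y-p[1]])/n;dy=(yw-y0)/n;o=[];w=y0
for i in range(n):
    c,q=np.cos(np.radians(w)),np.sin(np.radians(w))
    o.append([round(c*d[0]+q*d[1],1),round(q*d[0]-c*d[1],1),0,0,0,round(-dy,1)]);w+=dy
print("yaw",y0,p.round(1));print(json.dumps(o))
E
python3 mv.py 511 -115 206 8
```

```text
yaw 130.30550046350385 [516.7  -8.8  55.7]
[[-9.7, -9.1, 0, 0, 0, -9.5], [-8.0, -10.6, 0, 0, 0, -9.5], [-6.2, -11.8, 0, 0, 0, -9.5], [-4.2, -12.6, 0, 0, 0, -9.5], [-2.0, -13.1, 0, 0, 0, -9.5], [0.2, -13.3, 0, 0, 0, -9.5], [2.3, -13.1, 0, 0, 0, -9.5], [4.5, -12.5, 0, 0, 0, -9.5]]
```

step_arm([
  [0, 0, 0, 0, 0, 0],
  [0, 0, 0, 0, 0, 0],
  [0, 0, -20, 0, 0, 0],
  [0, 0, -30, 0, 0, 0],
  [-9.7, -9.1, 0, 0, 0, -9.5],
  [-8.0, -10.6, 0, 0, 0, -9.5],
  [-6.2, -11.8, 0, 0, 0, -9.5],
  [-4.2, -12.6, 0, 0, 0, -9.5],
], fingers=45)

```text
time: 15.5
ee_pos: [519.2, -62.0, 105.6]
eef_rot: [[-0.981, 0.193, 0.0], [0.193, 0.981, 0.001], [-0.0, 0.001, -1.0]]
contact_force: [1.0, 0.4, 0.0]
width: 0.524
```

step_arm([
  [-2.0, -13.1, 0, 0, 0, -9.5],
  [0.2, -13.3, 0, 0, 0, -9.5],
  [2.3, -13.1, 0, 0, 0, -9.5],
  [4.5, -12.5, 0, 0, 0, -9.5],
  [0, 0, 0, 0, 0, 0],
  [0, 0, 0, 0, 0, 0],
  [0, 0, 0, 0, 0, 0],
  [0, 0, 0, 0, 0, 0],
])

```text
time: 16.5
ee_pos: [516.6, -114.4, 105.8]
eef_rot: [[-0.895, -0.446, 0.0], [-0.446, 0.895, 0.0], [-0.0, -0.0, -1.0]]
contact_force: [1.1, 0.1, -0.2]
width: 0.527
```

```bash
python3 - <<'E'
from fit import *
import cv2
im=cams.get_image("wrist");cv2.imwrite("pics/g_wrist.png",im)
E
```

```text
(no output)
```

View pics/g_wrist.png

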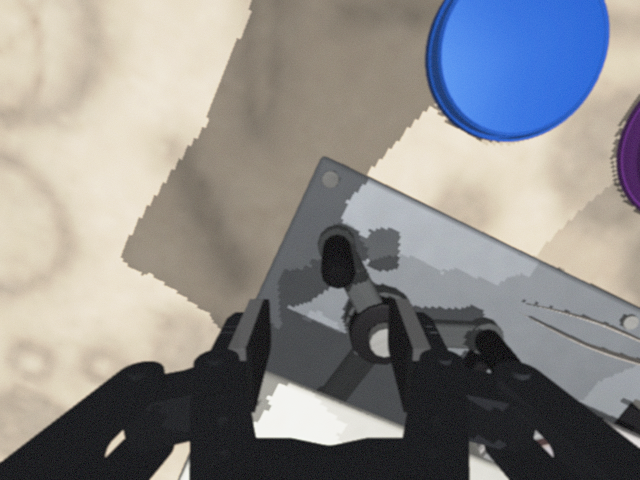

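```bash
cat > hnd.py <<'E'
import sys
from fit import *
from cell import robot
p=cams.camera_params("wrist")
h=ray((float(sys.argv[1]),float(sys.argv[2])),82,p)
th=np.degrees(np.arctan2(h[1]+65.3,h[0]-544.7))%360;print(h,th,np.hypot(h[1]+65.3,h[0]-544.7))
g=np.array([544.7+60*np.cos(np.radians(th)),-65.3+60*np.sin(np.radians(th)),h[2]])
s=robot.sense();R=np.array(s["eef_rot"]);print("to handle tool",(R.T@((h+g)/2-s["ee_pos"])).round(1),"yaw",np.degrees(np.arctan2(R[1,0],R[0,0]))%360)
E
python3 hnd.py 338 272
```

```text
[ 506.85637146 -114.32103776   82.        ] 232.3323080623402 61.92901067879846
to handle tool [ 7.8  4.9 23.8] yaw 206.5025543191984
```

step_arm([
  [7.8, 4.9, 0, 0, 0, 0],
  [0, 0, 20, 0, 0, 0],
  [0, 0, 29, 0, 0, 0],
  [0, 0, 0, 0, 0, 0],
  [0, 0, 0, 0, 0, 0],
  [0, 0, 0, 0, 0, 0],
  [0, 0, 0, 0, 0, 0],
  [0, 0, 0, 0, 0, 0],
])

```text
time: 17.55
ee_pos: [507.8, -114.1, 57.3]
eef_rot: [[-0.895, -0.446, 0.001], [-0.446, 0.895, -0.0], [-0.001, -0.001, -1.0]]
contact_force: [-0.0, -0.3, 0.2]
width: 0.525
```

```bash
python3 stroke.py 60 232.3 108 206.5 -3 20
```

```text
[[2.5, 6.0, 0, 0, 0, 3.0], [2.2, 6.1, 0, 0, 0, 3.0], [1.8, 6.2, 0, 0, 0, 3.0], [1.5, 6.3, 0, 0, 0, 3.0], [1.1, 6.4, 0, 0, 0, 3.0], [0.7, 6.5, 0, 0, 0, 3.0], [0.4, 6.5, 0, 0, 0, 3.0], [0.0, 6.5, 0, 0, 0, 3.0]]
[[-0.3, 6.5, 0, 0, 0, 3.0], [-0.7, 6.5, 0, 0, 0, 3.0], [-1.1, 6.4, 0, 0, 0, 3.0], [-1.4, 6.3, 0, 0, 0, 3.0], [-1.8, 6.3, 0, 0, 0, 3.0], [-2.1, 6.1, 0, 0, 0, 3.0], [-2.5, 6.0, 0, 0, 0, 3.0], [-2.8, 5.9, 0, 0, 0, 3.0]]
[[-3.1, 5.7, 0, 0, 0, 3.0], [-3.4, 5.5, 0, 0, 0, 3.0], [-3.7, 5.3, 0, 0, 0, 3.0], [-4.0, 5.1, 0, 0, 0, 3.0]]
```

step_arm([
  [0, 0, 0, 0, 0, 0],
  [0, 0, 0, 0, 0, 0],
  [0, 0, 0, 0, 0, 0],
  [0, 0, 0, 0, 0, 0],
  [2.5, 6.0, 0, 0, 0, 3.0],
  [2.2, 6.1, 0, 0, 0, 3.0],
  [1.8, 6.2, 0, 0, 0, 3.0],
  [1.5, 6.3, 0, 0, 0, 3.0],
], fingers=8)

```text
time: 18.55
ee_pos: [491.4, -98.2, 57.0]
eef_rot: [[-0.969, -0.246, 0.001], [-0.246, 0.969, -0.009], [0.001, -0.009, -1.0]]
contact_force: [-0.1, -11.6, -1.0]
width: 0.17
```

step_arm([
  [1.1, 6.4, 0, 0, 0, 3.0],
  [0.7, 6.5, 0, 0, 0, 3.0],
  [0.4, 6.5, 0, 0, 0, 3.0],
  [0.0, 6.5, 0, 0, 0, 3.0],
  [-0.3, 6.5, 0, 0, 0, 3.0],
  [-0.7, 6.5, 0, 0, 0, 3.0],
  [-1.1, 6.4, 0, 0, 0, 3.0],
  [-1.4, 6.3, 0, 0, 0, 3.0],
])

```text
time: 19.55
ee_pos: [484.8, -46.2, 56.7]
eef_rot: [[-0.986, 0.169, -0.007], [0.169, 0.986, -0.006], [0.005, -0.007, -1.0]]
contact_force: [-9.2, -7.4, 9.4]
width: 0.168
```

step_arm([
  [-1.8, 6.3, 0, 0, 0, 3.0],
  [-2.1, 6.1, 0, 0, 0, 3.0],
  [-2.5, 6.0, 0, 0, 0, 3.0],
  [-2.8, 5.9, 0, 0, 0, 3.0],
  [-3.1, 5.7, 0, 0, 0, 3.0],
  [-3.4, 5.5, 0, 0, 0, 3.0],
  [-3.7, 5.3, 0, 0, 0, 3.0],
  [-4.0, 5.1, 0, 0, 0, 3.0],
])

```text
time: 20.55
ee_pos: [520.5, -10.3, 56.3]
eef_rot: [[-0.832, 0.554, -0.009], [0.554, 0.832, -0.002], [0.006, -0.006, -1.0]]
contact_force: [-8.0, -3.7, 8.5]
width: 0.172
```

```bash
python3 mv.py 510 -116 206 7
```

```text
yaw 146.3279936444373 [520.5 -10.3  56.3]
[[-7.1, -13.4, 0, 0, 0, -8.5], [-5.1, -14.3, 0, 0, 0, -8.5], [-2.9, -14.9, 0, 0, 0, -8.5], [-0.6, -15.2, 0, 0, 0, -8.5], [1.6, -15.1, 0, 0, 0, -8.5], [3.8, -14.7, 0, 0, 0, -8.5], [6.0, -14.0, 0, 0, 0, -8.5]]
```

```bash
python3 mv.py 503 -113 206 8
```

```text
yaw 146.3279936444373 [520.5 -10.3  56.3]
[[-5.3, -11.9, 0, 0, 0, -7.5], [-3.7, -12.5, 0, 0, 0, -7.5], [-2.1, -12.9, 0, 0, 0, -7.5], [-0.4, -13.0, 0, 0, 0, -7.5], [1.3, -13.0, 0, 0, 0, -7.5], [3.0, -12.7, 0, 0, 0, -7.5], [4.6, -12.2, 0, 0, 0, -7.5], [6.2, -11.5, 0, 0, 0, -7.5]]
```

step_arm([
  [0, 0, 0, 0, 0, 0],
  [0, 0, 0, 0, 0, 0],
  [0, 0, -20, 0, 0, 0],
  [0, 0, -30, 0, 0, 0],
  [-5.3, -11.9, 0, 0, 0, -7.5],
  [-3.7, -12.5, 0, 0, 0, -7.5],
  [-2.1, -12.9, 0, 0, 0, -7.5],
  [-0.4, -13.0, 0, 0, 0, -7.5],
], fingers=45)

```text
time: 21.55
ee_pos: [517.2, -61.2, 106.8]
eef_rot: [[-0.998, 0.056, 0.001], [0.056, 0.998, 0.0], [-0.001, 0.0, -1.0]]
contact_force: [-0.4, -0.4, 0.5]
width: 0.527
```

step_arm([
  [1.3, -13.0, 0, 0, 0, -7.5],
  [3.0, -12.7, 0, 0, 0, -7.5],
  [4.6, -12.2, 0, 0, 0, -7.5],
  [6.2, -11.5, 0, 0, 0, -7.5],
  [0, 0, 0, 0, 0, 0],
  [0, 0, 0, 0, 0, 0],
  [0, 0, 0, 0, 0, 0],
  [0, 0, 0, 0, 0, 0],
])

```text
time: 22.55
ee_pos: [508.6, -112.1, 106.8]
eef_rot: [[-0.895, -0.446, 0.0], [-0.446, 0.895, 0.0], [-0.0, -0.0, -1.0]]
contact_force: [-0.5, 0.2, 0.1]
width: 0.528
```

```bash
python3 - <<'E'
from fit import *
import cv2
im=cams.get_image("wrist");cv2.imwrite("pics/h_wrist.png",im)
E
```

```text
(no output)
```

View pics/h_wrist.png

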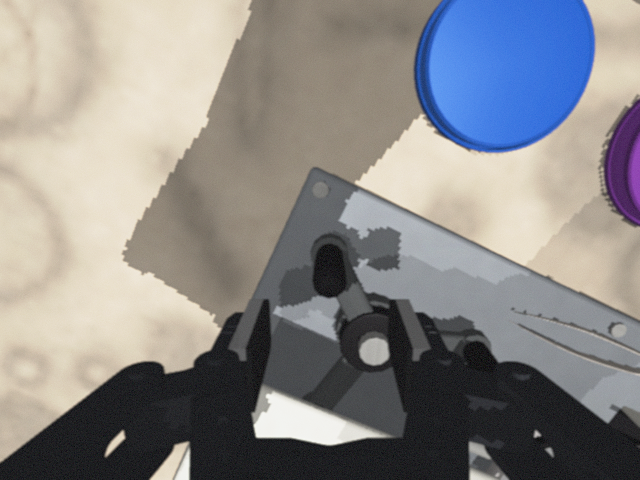

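```bash
python3 hnd.py 329 283;python3 stroke.py 60 231.5 108 206.5 -3 20
```

```text
[ 505.66054738 -112.96705644   82.        ] 230.68242782107373 61.61353042151118
to handle tool [ 2.3  0.9 24.8] yaw 206.50840670668404
[[2.4, 6.0, 0, 0, 0, 3.0], [2.1, 6.1, 0, 0, 0, 3.0], [1.7, 6.2, 0, 0, 0, 3.0], [1.4, 6.3, 0, 0, 0, 3.0], [1.0, 6.4, 0, 0, 0, 3.0], [0.7, 6.4, 0, 0, 0, 3.0], [0.3, 6.5, 0, 0, 0, 3.0], [-0.0, 6.5, 0, 0, 0, 3.0]]
[[-0.4, 6.5, 0, 0, 0, 3.0], [-0.7, 6.4, 0, 0, 0, 3.0], [-1.1, 6.4, 0, 0, 0, 3.0], [-1.5, 6.3, 0, 0, 0, 3.0], [-1.8, 6.2, 0, 0, 0, 3.0], [-2.1, 6.1, 0, 0, 0, 3.0], [-2.5, 6.0, 0, 0, 0, 3.0], [-2.8, 5.8, 0, 0, 0, 3.0]]
[[-3.1, 5.7, 0, 0, 0, 3.0], [-3.4, 5.5, 0, 0, 0, 3.0], [-3.7, 5.3, 0, 0, 0, 3.0], [-4.0, 5.1, 0, 0, 0, 3.0]]
```

step_arm([
  [2.3, 0.9, 0, 0, 0, 0],
  [0, 0, 20, 0, 0, 0],
  [0, 0, 30, 0, 0, 0],
  [0, 0, 0, 0, 0, 0],
  [0, 0, 0, 0, 0, 0],
  [0, 0, 0, 0, 0, 0],
  [0, 0, 0, 0, 0, 0],
  [0, 0, 0, 0, 0, 0],
])

```text
time: 23.6
ee_pos: [506.4, -112.8, 57.4]
eef_rot: [[-0.895, -0.446, 0.001], [-0.446, 0.895, -0.0], [-0.001, -0.001, -1.0]]
contact_force: [-0.2, 0.3, -0.4]
width: 0.527
```

step_arm([
  [0, 0, 0, 0, 0, 0],
  [0, 0, 0, 0, 0, 0],
  [0, 0, 0, 0, 0, 0],
  [0, 0, 0, 0, 0, 0],
  [2.4, 6.0, 0, 0, 0, 3.0],
  [2.1, 6.1, 0, 0, 0, 3.0],
  [1.7, 6.2, 0, 0, 0, 3.0],
  [1.4, 6.3, 0, 0, 0, 3.0],
], fingers=8)

```text
time: 24.6
ee_pos: [490.9, -96.6, 57.1]
eef_rot: [[-0.969, -0.246, 0.002], [-0.246, 0.969, -0.009], [0.001, -0.009, -1.0]]
contact_force: [-0.2, -11.7, -0.4]
width: 0.172
```

step_arm([
  [1.0, 6.4, 0, 0, 0, 3.0],
  [0.7, 6.4, 0, 0, 0, 3.0],
  [0.3, 6.5, 0, 0, 0, 3.0],
  [0.0, 6.5, 0, 0, 0, 3.0],
  [-0.4, 6.5, 0, 0, 0, 3.0],
  [-0.7, 6.4, 0, 0, 0, 3.0],
  [-1.1, 6.4, 0, 0, 0, 3.0],
  [-1.5, 6.3, 0, 0, 0, 3.0],
])

```text
time: 25.6
ee_pos: [484.6, -45.1, 56.8]
eef_rot: [[-0.986, 0.169, -0.006], [0.169, 0.986, -0.006], [0.005, -0.007, -1.0]]
contact_force: [-8.0, -8.6, 10.2]
width: 0.169
```

step_arm([
  [-1.8, 6.2, 0, 0, 0, 3.0],
  [-2.1, 6.1, 0, 0, 0, 3.0],
  [-2.5, 6.0, 0, 0, 0, 3.0],
  [-2.8, 5.8, 0, 0, 0, 3.0],
  [-3.1, 5.7, 0, 0, 0, 3.0],
  [-3.4, 5.5, 0, 0, 0, 3.0],
  [-3.7, 5.3, 0, 0, 0, 3.0],
  [-4.0, 5.1, 0, 0, 0, 3.0],
])

```text
time: 26.6
ee_pos: [520.0, -9.2, 56.3]
eef_rot: [[-0.832, 0.554, -0.009], [0.554, 0.832, -0.002], [0.006, -0.006, -1.0]]
contact_force: [-8.5, -3.9, 8.1]
width: 0.168
```

```bash
python3 mv.py 502 -113 206 8
```

```text
yaw 146.32863801181645 [520.   -9.2  56.3]
[[-5.3, -12.0, 0, 0, 0, -7.5], [-3.7, -12.6, 0, 0, 0, -7.5], [-2.0, -13.0, 0, 0, 0, -7.5], [-0.3, -13.2, 0, 0, 0, -7.5], [1.4, -13.1, 0, 0, 0, -7.5], [3.1, -12.8, 0, 0, 0, -7.5], [4.7, -12.3, 0, 0, 0, -7.5], [6.3, -11.6, 0, 0, 0, -7.5]]
```

step_arm([
  [0, 0, 0, 0, 0, 0],
  [0, 0, 0, 0, 0, 0],
  [0, 0, -20, 0, 0, 0],
  [0, 0, -30, 0, 0, 0],
  [-5.3, -12.0, 0, 0, 0, -7.5],
  [-3.7, -12.6, 0, 0, 0, -7.5],
  [-2.0, -13.0, 0, 0, 0, -7.5],
  [-0.3, -13.2, 0, 0, 0, -7.5],
], fingers=45)

```text
time: 27.6
ee_pos: [516.3, -60.5, 106.9]
eef_rot: [[-0.998, 0.056, 0.001], [0.056, 0.998, 0.0], [-0.001, 0.0, -1.0]]
contact_force: [-0.2, -0.0, 0.3]
width: 0.529
```

step_arm([
  [1.4, -13.1, 0, 0, 0, -7.5],
  [3.1, -12.8, 0, 0, 0, -7.5],
  [4.7, -12.3, 0, 0, 0, -7.5],
  [6.3, -11.6, 0, 0, 0, -7.5],
  [1.0, 0.5, 0, 0, 0, 0],
  [0, 0, 10, 0, 0, 0],
  [0, 0, 10, 0, 0, 0],
  [0, 0, 0, 0, 0, 0],
])

```text
time: 28.6
ee_pos: [505.0, -111.6, 85.4]
eef_rot: [[-0.895, -0.446, -0.003], [-0.446, 0.895, 0.001], [0.002, 0.002, -1.0]]
contact_force: [0.4, 0.8, -0.4]
width: 0.529
```

```bash
python3 - <<'E'
from fit import *
import cv2
for c in("wrist","side"):
    im=cams.get_image(c);cv2.imwrite(f"pics/i_{c}.png",im)
E
```

```text
(no output)
```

View pics/i_wrist.png

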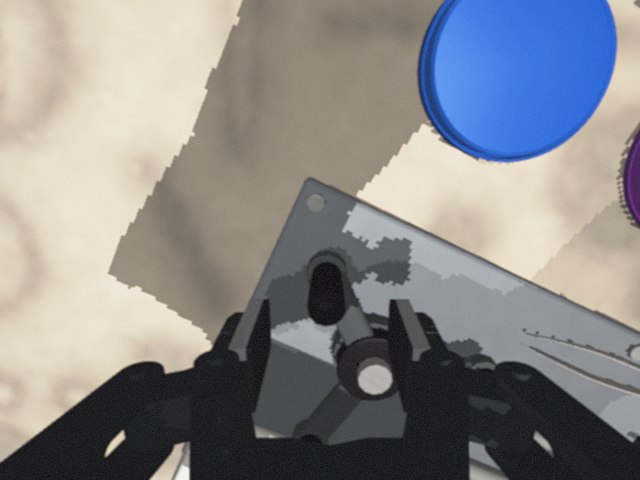

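View pics/i_side.png

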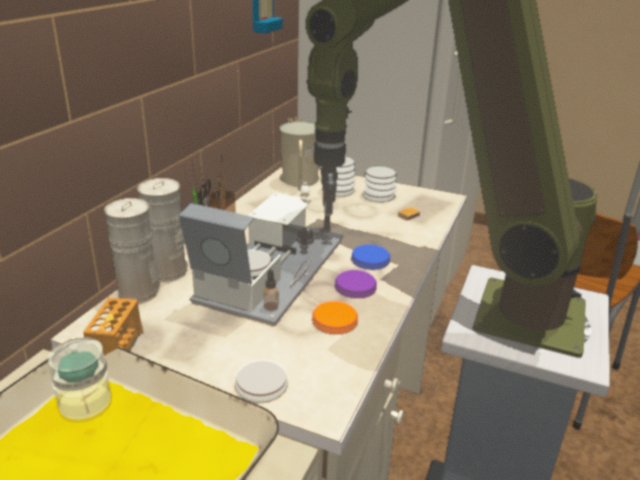

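step_arm([
  [0, 0, 29, 0, 0, 0],
  [0, 0, 0, 0, 0, 0],
  [0, 0, 0, 0, 0, 0],
  [0, 0, 0, 0, 0, 0],
  [0, 0, 0, 0, 0, 0],
  [2.4, 6.0, 0, 0, 0, 3.0],
  [2.1, 6.1, 0, 0, 0, 3.0],
  [1.7, 6.2, 0, 0, 0, 3.0],
], fingers=8)

```text
time: 29.7
ee_pos: [492.6, -99.5, 56.5]
eef_rot: [[-0.955, -0.298, -0.002], [-0.298, 0.955, -0.003], [0.003, -0.003, -1.0]]
contact_force: [5.0, -7.4, -27.9]
width: 0.167
```

step_arm([
  [1.4, 6.3, 0, 0, 0, 3.0],
  [1.0, 6.4, 0, 0, 0, 3.0],
  [0.7, 6.4, 0, 0, 0, 3.0],
  [0.3, 6.5, 0, 0, 0, 3.0],
  [0.0, 6.5, 0, 0, 0, 3.0],
  [-0.4, 6.5, 0, 0, 0, 3.0],
  [-0.7, 6.4, 0, 0, 0, 3.0],
  [-1.1, 6.4, 0, 0, 0, 3.0],
])

```text
time: 30.7
ee_pos: [482.6, -50.8, 57.2]
eef_rot: [[-0.993, 0.118, -0.006], [0.118, 0.993, -0.006], [0.005, -0.007, -1.0]]
contact_force: [-1.9, -10.4, -15.3]
width: 0.171
```

step_arm([
  [-1.5, 6.3, 0, 0, 0, 3.0],
  [-1.8, 6.2, 0, 0, 0, 3.0],
  [-2.1, 6.1, 0, 0, 0, 3.0],
  [-2.5, 6.0, 0, 0, 0, 3.0],
  [-2.8, 5.8, 0, 0, 0, 3.0],
  [-3.1, 5.7, 0, 0, 0, 3.0],
  [-3.4, 5.5, 0, 0, 0, 3.0],
  [-3.7, 5.3, 0, 0, 0, 3.0],
])

```text
time: 31.7
ee_pos: [512.3, -11.0, 57.4]
eef_rot: [[-0.86, 0.51, -0.012], [0.51, 0.86, -0.002], [0.009, -0.007, -1.0]]
contact_force: [-10.1, -2.5, -4.6]
width: 0.172
```

```bash
python3 mv.py 504 -113 206 8
```

```text
yaw 149.31550115861495 [512.3 -11.   57.4]
[[-5.6, -11.5, 0, 0, 0, -7.1], [-4.1, -12.1, 0, 0, 0, -7.1], [-2.6, -12.5, 0, 0, 0, -7.1], [-1.1, -12.7, 0, 0, 0, -7.1], [0.5, -12.8, 0, 0, 0, -7.1], [2.1, -12.6, 0, 0, 0, -7.1], [3.6, -12.3, 0, 0, 0, -7.1], [5.1, -11.7, 0, 0, 0, -7.1]]
```

```bash
python3 mv.py 507.5 -117 210 8; python3 stroke.py 60 237.5 108 210 -3 21
```

```text
yaw 149.31550115861495 [512.3 -11.   57.4]
[[-6.2, -11.7, 0, 0, 0, -7.6], [-4.6, -12.4, 0, 0, 0, -7.6], [-3.0, -12.9, 0, 0, 0, -7.6], [-1.2, -13.2, 0, 0, 0, -7.6], [0.5, -13.2, 0, 0, 0, -7.6], [2.3, -13.1, 0, 0, 0, -7.6], [4.0, -12.6, 0, 0, 0, -7.6], [5.6, -12.0, 0, 0, 0, -7.6]]
[[2.7, 5.9, 0, 0, 0, 3.0], [2.3, 6.0, 0, 0, 0, 3.0], [2.0, 6.1, 0, 0, 0, 3.0], [1.7, 6.2, 0, 0, 0, 3.0], [1.3, 6.3, 0, 0, 0, 3.0], [1.0, 6.4, 0, 0, 0, 3.0], [0.6, 6.4, 0, 0, 0, 3.0], [0.3, 6.4, 0, 0, 0, 3.0]]
[[-0.1, 6.5, 0, 0, 0, 3.0], [-0.5, 6.4, 0, 0, 0, 3.0], [-0.8, 6.4, 0, 0, 0, 3.0], [-1.2, 6.3, 0, 0, 0, 3.0], [-1.5, 6.3, 0, 0, 0, 3.0], [-1.9, 6.2, 0, 0, 0, 3.0], [-2.2, 6.1, 0, 0, 0, 3.0], [-2.5, 5.9, 0, 0, 0, 3.0]]
[[-2.9, 5.8, 0, 0, 0, 3.0], [-3.2, 5.6, 0, 0, 0, 3.0], [-3.5, 5.4, 0, 0, 0, 3.0], [-3.8, 5.2, 0, 0, 0, 3.0], [-4.1, 5.0, 0, 0, 0, 3.0]]
```

step_arm([
  [0, 0, 0, 0, 0, 0],
  [0, 0, 0, 0, 0, 0],
  [0, 0, -20, 0, 0, 0],
  [0, 0, -30, 0, 0, 0],
  [-6.2, -11.7, 0, 0, 0, -7.6],
  [-4.6, -12.4, 0, 0, 0, -7.6],
  [-3.0, -12.9, 0, 0, 0, -7.6],
  [-1.2, -13.2, 0, 0, 0, -7.6],
], fingers=45)

```text
time: 32.7
ee_pos: [518.0, -63.8, 109.5]
eef_rot: [[-1.0, -0.003, 0.004], [-0.003, 1.0, -0.0], [-0.004, -0.0, -1.0]]
contact_force: [0.1, 0.1, -0.7]
width: 0.525
```

step_arm([
  [0.5, -13.2, 0, 0, 0, -7.6],
  [2.3, -13.1, 0, 0, 0, -7.6],
  [4.0, -12.6, 0, 0, 0, -7.6],
  [5.6, -12.0, 0, 0, 0, -7.6],
  [0, 0, 10, 0, 0, 0],
  [0, 0, 10, 0, 0, 0],
  [0, 0, 0, 0, 0, 0],
  [0, 0, 0, 0, 0, 0],
])

```text
time: 33.7
ee_pos: [514.3, -115.8, 87.7]
eef_rot: [[-0.863, -0.505, -0.0], [-0.505, 0.863, 0.0], [0.0, 0.0, -1.0]]
contact_force: [-0.0, 0.3, 0.5]
width: 0.53
```

```bash
python3 - <<'E'
from fit import *
import cv2
for c in("wrist","top"):
    im=cams.get_image(c);cv2.imwrite(f"pics/j_{c}.png",im)
a=im[165:285,205:400];cv2.imwrite("pics/j_top2.png",cv2.resize(a,None,fx=4,fy=4,interpolation=cv2.INTER_CUBIC))
E
```

```text
(no output)
```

View pics/j_wrist.png

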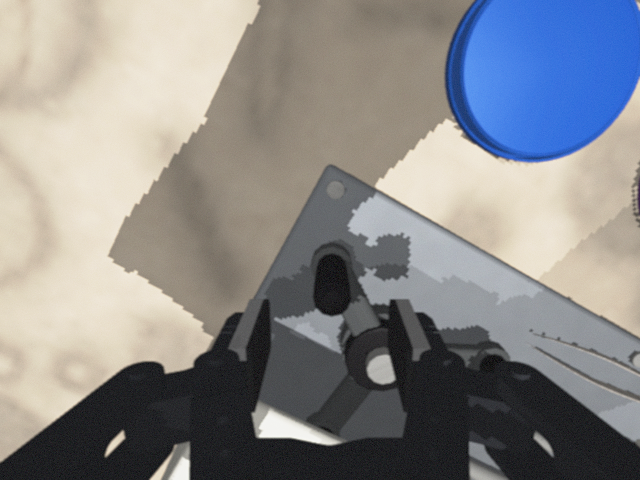

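View pics/j_top2.png

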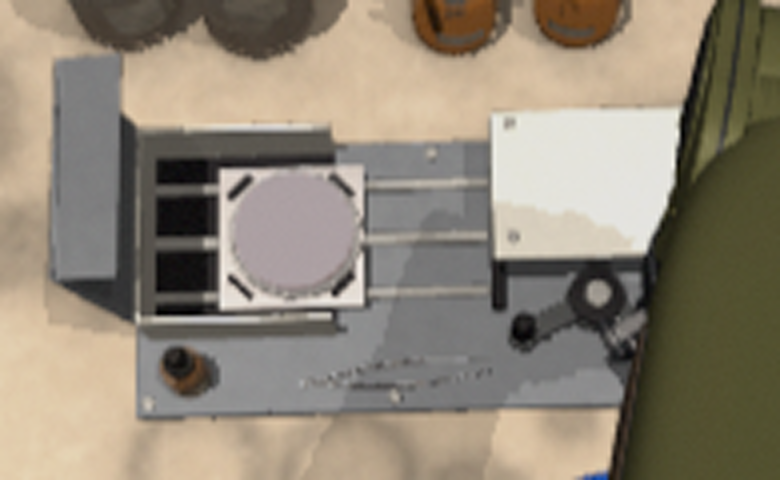

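```bash
python3 hnd.py 331 300
```

```text
[ 510.89146527 -116.63537148   82.        ] 236.6318322176989 61.468181893216524
to handle tool [2.9 1.6 6. ] yaw 210.30921923058702
```

step_arm([
  [2.5, 1.5, 30, 0, 0, 0],
  [0, 0, 0, 0, 0, 0],
  [0, 0, 0, 0, 0, 0],
  [0, 0, 0, 0, 0, 0],
  [0, 0, 0, 0, 0, 0],
  [2.7, 5.9, 0, 0, 0, 3.0],
  [2.3, 6.0, 0, 0, 0, 3.0],
  [2.0, 6.1, 0, 0, 0, 3.0],
], fingers=8)

```text
time: 34.8
ee_pos: [496.7, -105.0, 56.3]
eef_rot: [[-0.933, -0.36, -0.002], [-0.36, 0.933, -0.003], [0.003, -0.003, -1.0]]
contact_force: [5.5, -6.9, -28.3]
width: 0.168
```

step_arm([
  [1.7, 6.2, 0, 0, 0, 3.0],
  [1.3, 6.3, 0, 0, 0, 3.0],
  [1.0, 6.4, 0, 0, 0, 3.0],
  [0.6, 6.4, 0, 0, 0, 3.0],
  [0.3, 6.4, 0, 0, 0, 3.0],
  [-0.1, 6.5, 0, 0, 0, 3.0],
  [-0.5, 6.4, 0, 0, 0, 3.0],
  [-0.8, 6.4, 0, 0, 0, 3.0],
])

```text
time: 35.8
ee_pos: [481.2, -57.4, 57.2]
eef_rot: [[-0.999, 0.051, -0.006], [0.051, 0.999, -0.006], [0.006, -0.006, -1.0]]
contact_force: [-2.4, -9.3, -15.8]
width: 0.169
```

step_arm([
  [-1.2, 6.3, 0, 0, 0, 3.0],
  [-1.5, 6.3, 0, 0, 0, 3.0],
  [-1.9, 6.2, 0, 0, 0, 3.0],
  [-2.2, 6.1, 0, 0, 0, 3.0],
  [-2.5, 5.9, 0, 0, 0, 3.0],
  [-2.9, 5.8, 0, 0, 0, 3.0],
  [-3.2, 5.6, 0, 0, 0, 3.0],
  [-3.5, 5.4, 0, 0, 0, 3.0],
])

```text
time: 36.8
ee_pos: [507.2, -15.0, 57.5]
eef_rot: [[-0.892, 0.452, -0.01], [0.452, 0.892, -0.002], [0.008, -0.007, -1.0]]
contact_force: [-10.2, -2.9, -4.2]
width: 0.168
```

```bash
python3 mv.py 505.5 -116 210 8
```

```text
yaw 153.10861821768896 [507.2 -15.   57.5]
[[-5.5, -11.4, 0, 0, 0, -7.1], [-4.1, -12.0, 0, 0, 0, -7.1], [-2.6, -12.4, 0, 0, 0, -7.1], [-1.0, -12.6, 0, 0, 0, -7.1], [0.6, -12.6, 0, 0, 0, -7.1], [2.1, -12.4, 0, 0, 0, -7.1], [3.6, -12.1, 0, 0, 0, -7.1], [5.1, -11.5, 0, 0, 0, -7.1]]
```

step_arm([
  [-3.8, 5.2, 0, 0, 0, 2.0],
  [-4.1, 5.0, 0, 0, 0, 2.0],
  [-4.2, 4.9, 0, 0, 0, 2.0],
  [-4.4, 4.7, 0, 0, 0, 2.0],
  [0, 0, 0, 0, 0, 0],
  [0, 0, 0, 0, 0, 0],
  [0, 0, 0, 0, 0, 0],
  [0, 0, 0, 0, 0, 0],
])

```text
time: 37.8
ee_pos: [532.7, -5.7, 57.6]
eef_rot: [[-0.821, 0.57, -0.008], [0.57, 0.821, -0.001], [0.006, -0.006, -1.0]]
contact_force: [-5.6, -3.3, -7.2]
width: 0.166
```

```bash
python3 mv.py 501.5 -112.5 206 8;python3 - <<'E'
from fit import *
import cv2
im=cams.get_image("top")
a=im[165:285,205:400];cv2.imwrite("pics/k_top2.png",cv2.resize(a,None,fx=4,fy=4,interpolation=cv2.INTER_CUBIC))
E
```

```text
yaw 145.2325027373375 [532.7  -5.7  57.6]
[[-4.4, -13.2, 0, 0, 0, -7.6], [-2.6, -13.7, 0, 0, 0, -7.6], [-0.8, -13.9, 0, 0, 0, -7.6], [1.0, -13.9, 0, 0, 0, -7.6], [2.9, -13.6, 0, 0, 0, -7.6], [4.6, -13.1, 0, 0, 0, -7.6], [6.3, -12.4, 0, 0, 0, -7.6], [7.9, -11.4, 0, 0, 0, -7.6]]
```

View pics/k_top2.png

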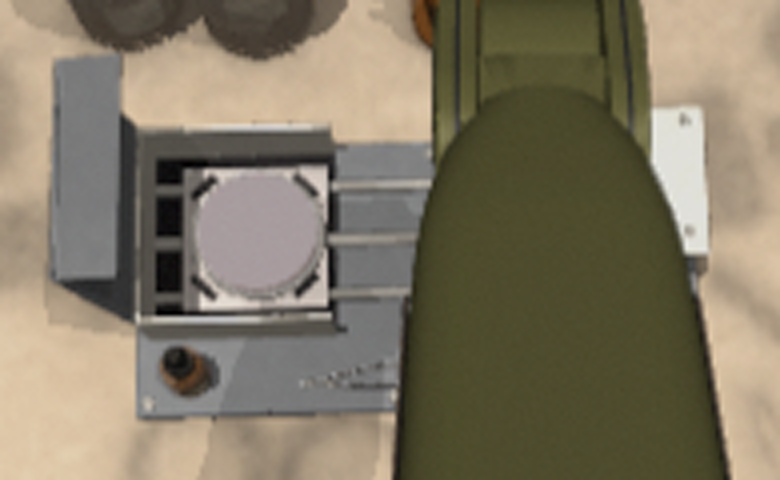

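```bash
python3 mv.py 498.5 -105.5 200 8; python3 stroke.py 60 221.5 101.5 200 -3 20
```

```text
yaw 145.23414123772417 [532.7  -5.7  57.6]
[[-3.6, -12.7, 0, 0, 0, -6.8], [-2.1, -13.0, 0, 0, 0, -6.8], [-0.5, -13.2, 0, 0, 0, -6.8], [1.1, -13.1, 0, 0, 0, -6.8], [2.6, -12.9, 0, 0, 0, -6.8], [4.2, -12.5, 0, 0, 0, -6.8], [5.6, -11.9, 0, 0, 0, -6.8], [7.0, -11.2, 0, 0, 0, -6.8]]
[[2.0, 6.0, 0, 0, 0, 3.0], [1.7, 6.1, 0, 0, 0, 3.0], [1.4, 6.1, 0, 0, 0, 3.0], [1.0, 6.2, 0, 0, 0, 3.0], [0.7, 6.2, 0, 0, 0, 3.0], [0.4, 6.3, 0, 0, 0, 3.0], [0.1, 6.3, 0, 0, 0, 3.0], [-0.3, 6.3, 0, 0, 0, 3.0]]
[[-0.6, 6.3, 0, 0, 0, 3.0], [-0.9, 6.2, 0, 0, 0, 3.0], [-1.3, 6.2, 0, 0, 0, 3.0], [-1.6, 6.1, 0, 0, 0, 3.0], [-1.9, 6.0, 0, 0, 0, 3.0], [-2.2, 5.9, 0, 0, 0, 3.0], [-2.5, 5.8, 0, 0, 0, 3.0], [-2.8, 5.6, 0, 0, 0, 3.0]]
[[-3.1, 5.5, 0, 0, 0, 3.0], [-3.4, 5.3, 0, 0, 0, 3.0], [-3.6, 5.1, 0, 0, 0, 3.0], [-3.9, 4.9, 0, 0, 0, 3.0]]
```

step_arm([
  [0, 0, 0, 0, 0, 0],
  [0, 0, 0, 0, 0, 0],
  [0, 0, -20, 0, 0, 0],
  [0, 0, -30, 0, 0, 0],
  [-3.6, -12.7, 0, 0, 0, -6.8],
  [-2.1, -13.0, 0, 0, 0, -6.8],
  [-0.5, -13.2, 0, 0, 0, -6.8],
  [1.1, -13.1, 0, 0, 0, -6.8],
], fingers=25)

```text
time: 38.85
ee_pos: [522.2, -55.1, 109.8]
eef_rot: [[-0.992, 0.126, 0.005], [0.126, 0.992, -0.0], [-0.005, 0.001, -1.0]]
contact_force: [-0.3, 0.2, -0.0]
width: 0.295
```

step_arm([
  [2.6, -12.9, 0, 0, 0, -6.8],
  [4.2, -12.5, 0, 0, 0, -6.8],
  [5.6, -11.9, 0, 0, 0, -6.8],
  [7.0, -11.2, 0, 0, 0, -6.8],
  [0, 0, 10, 0, 0, 0],
  [0, 0, 10, 0, 0, 0],
  [0, 0, 0, 0, 0, 0],
  [0, 0, 0, 0, 0, 0],
], fingers=45)

```text
time: 39.85
ee_pos: [502.8, -104.3, 87.7]
eef_rot: [[-0.941, -0.337, -0.0], [-0.337, 0.941, 0.0], [0.0, 0.0, -1.0]]
contact_force: [-0.1, 0.2, -0.0]
width: 0.53
```

```bash
python3 - <<'E'
from fit import *
import cv2
for c in("wrist",):
    im=cams.get_image(c);cv2.imwrite(f"pics/l_{c}.png",im)
E
```

```text
(no output)
```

View pics/l_wrist.png

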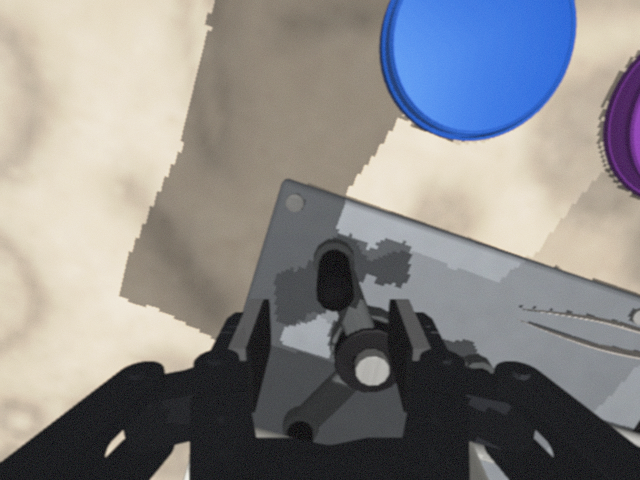

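```bash
python3 hnd.py 334 295
```

```text
[ 496.49385677 -103.88417508   82.        ] 218.6737641968202 61.74601859272595
to handle tool [5.1 2.9 5.8] yaw 199.70786596017655
```

step_arm([
  [5.0, 3.0, 30, 0, 0, 0],
  [0, 0, 0, 0, 0, 0],
  [0, 0, 0, 0, 0, 0],
  [0, 0, 0, 0, 0, 0],
  [0, 0, 0, 0, 0, 0],
  [1.9, 6.0, 0, 0, 0, 3.0],
  [1.6, 6.1, 0, 0, 0, 3.0],
  [1.3, 6.1, 0, 0, 0, 3.0],
], fingers=8)

```text
time: 40.9
ee_pos: [486.1, -89.4, 56.3]
eef_rot: [[-0.983, -0.182, -0.003], [-0.182, 0.983, -0.004], [0.004, -0.004, -1.0]]
contact_force: [2.6, -8.9, -27.8]
width: 0.166
```

step_arm([
  [1.0, 6.2, 0, 0, 0, 3.0],
  [0.7, 6.2, 0, 0, 0, 3.0],
  [0.4, 6.3, 0, 0, 0, 3.0],
  [0.1, 6.3, 0, 0, 0, 3.0],
  [-0.3, 6.3, 0, 0, 0, 3.0],
  [-0.6, 6.3, 0, 0, 0, 3.0],
  [-0.9, 6.2, 0, 0, 0, 3.0],
  [-1.3, 6.2, 0, 0, 0, 3.0],
])

```text
time: 41.9
ee_pos: [482.1, -60.9, 56.8]
eef_rot: [[-0.97, 0.242, -0.012], [0.243, 0.969, -0.053], [-0.001, -0.054, -0.999]]
contact_force: [-10.8, -74.9, -19.5]
width: 0.17
```

step_arm([
  [-1.6, 6.1, 0, 0, 0, 3.0],
  [-1.9, 6.0, 0, 0, 0, 3.0],
  [-2.2, 5.9, 0, 0, 0, 3.0],
  [-2.5, 5.8, 0, 0, 0, 3.0],
  [-2.8, 5.6, 0, 0, 0, 3.0],
  [-3.1, 5.5, 0, 0, 0, 3.0],
  [-3.4, 5.3, 0, 0, 0, 3.0],
  [0, 0, 0, 0, 0, 0],
])

```text
time: 42.9
ee_pos: [484.4, -62.5, 56.0]
eef_rot: [[-0.819, 0.571, -0.063], [0.573, 0.807, -0.139], [-0.029, -0.15, -0.988]]
contact_force: [-54.0, -91.4, 17.6]
width: 0.17
```

```bash
python3 - <<'E'
from fit import *
from cell import robot
import cv2
im=cams.get_image("top")
a=im[165:285,205:400];cv2.imwrite("pics/m_top2.png",cv2.resize(a,None,fx=4,fy=4,interpolation=cv2.INTER_CUBIC))
E
```

```text
(no output)
```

View pics/m_top2.png

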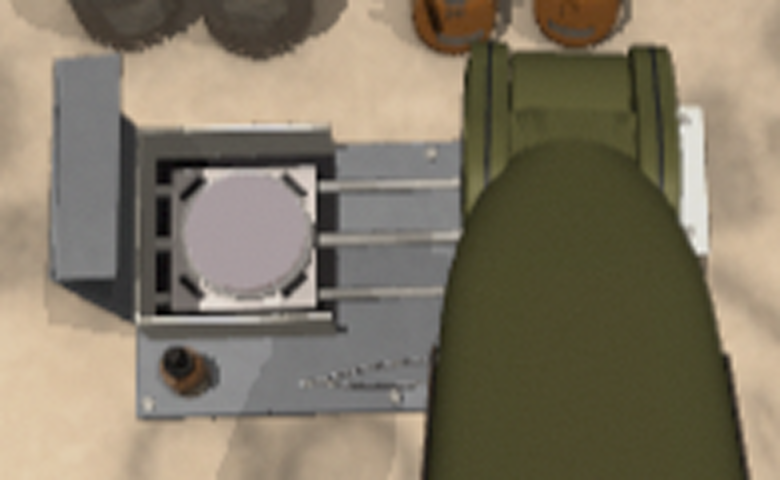

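step_arm([
  [0.5, -2, 0, 0, 0, -2],
  [0.5, -2, 0, 0, 0, -2],
  [0.5, -2, 0, 0, 0, -2],
  [0.5, -2, 0, 0, 0, -2],
  [0, 0, 0, 0, 0, 0],
  [0, 0, 0, 0, 0, 0],
  [0, 0, 0, 0, 0, 0],
  [0, 0, 0, 0, 0, 0],
])

```text
time: 43.95
ee_pos: [483.7, -61.8, 56.0]
eef_rot: [[-0.889, 0.454, -0.053], [0.457, 0.881, -0.119], [-0.007, -0.13, -0.991]]
contact_force: [-46.3, -91.8, 10.7]
width: 0.173
```

step_arm([
  [0.5, -5, 0, 0, 0, -1.5],
  [0.5, -5, 0, 0, 0, -1.5],
  [0.5, -5, 0, 0, 0, -1.5],
  [0.5, -5, 0, 0, 0, -1.5],
  [0.5, -5, 0, 0, 0, -1.5],
  [0.5, -5, 0, 0, 0, -1.5],
  [0, 0, 0, 0, 0, 0],
  [0, 0, 0, 0, 0, 0],
])

```text
time: 44.95
ee_pos: [482.6, -61.2, 56.4]
eef_rot: [[-0.951, 0.308, -0.029], [0.309, 0.95, -0.046], [0.014, -0.053, -0.999]]
contact_force: [-28.2, -58.9, 2.1]
width: 0.172
```

step_arm([
  [0.8, -4, 0, 0, 0, -1],
  [0.8, -4, 0, 0, 0, -1],
  [0.8, -4, 0, 0, 0, -1],
  [0.8, -4, 0, 0, 0, -1],
  [0.8, -4, 0, 0, 0, -1],
  [0, 0, 0, 0, 0, 0],
  [0, 0, 0, 0, 0, 0],
  [0, 0, 0, 0, 0, 0],
])

```text
time: 45.95
ee_pos: [482.2, -61.7, 56.7]
eef_rot: [[-0.976, 0.216, -0.013], [0.216, 0.976, -0.006], [0.012, -0.009, -1.0]]
contact_force: [-11.0, -10.3, -10.3]
width: 0.167
```

step_arm([
  [0, 0, 0, 0, 0, 0],
  [0, 0, 0, 0, 0, 0],
  [0, 0, 0, 0, 0, 0],
  [0, 0, -40, 0, 0, 0],
  [0, 0, -58, 0, 0, 0],
  [0, 0, -58, 0, 0, 0],
  [0, 0, -58, 0, 0, -6.2],
  [0, 0, 0, 0, 0, -6.2],
], fingers=35)

```text
time: 46.95
ee_pos: [493.4, -59.2, 278.2]
eef_rot: [[-1.0, -0.006, 0.013], [-0.006, 1.0, -0.001], [-0.013, -0.001, -1.0]]
contact_force: [0.4, 0.8, -1.3]
width: 0.408
```

```bash
python3 - <<'E'
from fit import *
from cell import robot
import cv2
im=cams.get_image("top")
a=im[165:285,205:400];cv2.imwrite("pics/n_top2.png",cv2.resize(a,None,fx=4,fy=4,interpolation=cv2.INTER_CUBIC))
im=cams.get_image("wrist");cv2.imwrite("pics/n_wrist.png",im)
im=cams.get_image("side")[180:330,170:360];cv2.imwrite("pics/n_side.png",cv2.resize(im,None,fx=4,fy=4))
p=cams.camera_params("wrist");np.save("pw2.npy",p,allow_pickle=True)
E
```

View pics/n_top2.png

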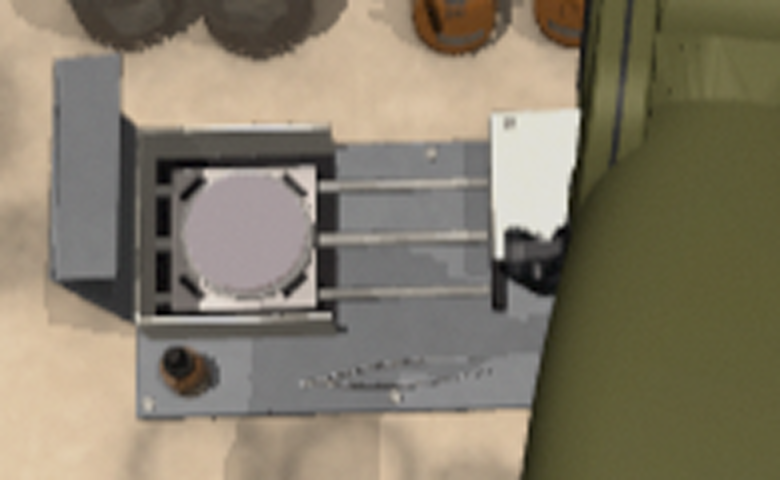

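View pics/n_wrist.png

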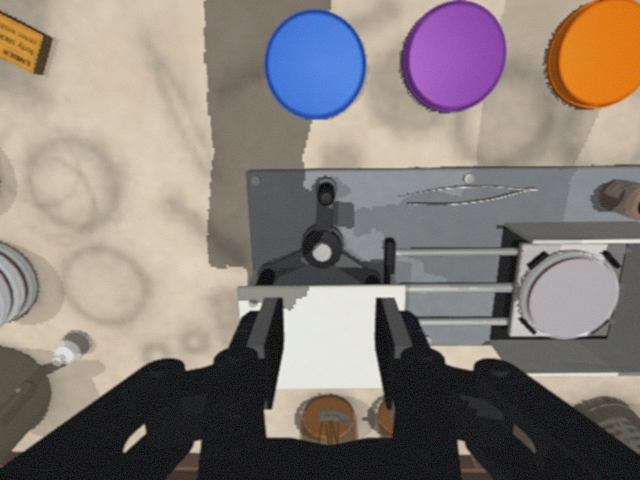

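View pics/n_side.png

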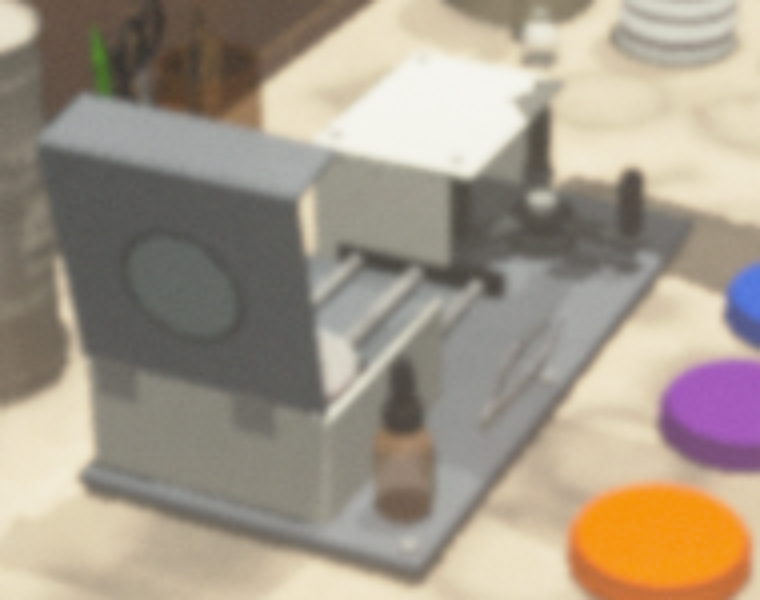

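```bash
python3 - <<'E'
from fit import *
O=np.array([571.4,80.4]);c,s=np.cos(.0226),np.sin(.0226)
def L(w):d=w[:2]-O;return np.array([c*d[0]+s*d[1],-s*d[0]+c*d[1]]).round(1)
a=ray(T(418,226),53,P["top"]);b=ray(T(246,235),53,P["top"]);print(a,b,L(a),L(b),np.hypot(*(a-b)[:2]))
p=np.load("pw2.npy",allow_pickle=True).item()
print("wrist dish",L(ray((573,291),53,p)),"handle",ray((325,187),82,p),"hub",ray((321,252),48,p))
# precise displacement from carriage plate right edge
for e0,e1 in(((488,235),(317,237)),):
    A=ray(T(*e0),34,P["top"]);B=ray(T(*e1),34,P["top"]);print(A-B,L(A),L(B))
E
```

```text
[589.83592089  55.64171838  53.        ] [584.16585412 176.61356458  53.        ] [ 17.9 -25.2] [14.9 95.9] 121.10465404237283
wrist dish [ 8.2 97.5] handle [471.51511698 -61.28853403  82.        ] hub [539.3572003  -65.57020401  48.        ]
[   0.60116255 -122.12688906    0.        ] [ 14.7 -74.6] [16.9 47.5]
```

step_arm([
  [-11.7, 55, 0, 0, 0, 0],
  [-11.7, 55, 0, 0, 0, 0],
  [-11.7, 55, 0, 0, 0, 0],
  [-11.7, 55, 0, 0, 0, 0],
  [-11.7, 55, 0, 0, 0, 0],
  [-11.7, 55, 0, 0, 0, 0],
  [-11.7, 55, 0, 0, 0, 0],
  [0, 0, 0, 0, 0, 0],
], fingers=0)

```text
time: 48.1
ee_pos: [570.4, 329.9, 269.0]
eef_rot: [[-1.0, -0.005, -0.003], [-0.005, 1.0, -0.001], [0.003, -0.001, -1.0]]
contact_force: [-0.3, -1.8, -0.7]
width: -0.002
```

```bash
python3 - <<'E'
from fit import *
import cv2
im=cams.get_image("side")[130:330,100:360];cv2.imwrite("pics/o_side.png",cv2.resize(im,None,fx=3,fy=3))
im=cams.get_image("top");a=im[145:285,165:400];cv2.imwrite("pics/o_top.png",cv2.resize(a,None,fx=3,fy=3))
E
```

```text
(no output)
```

View pics/o_side.png

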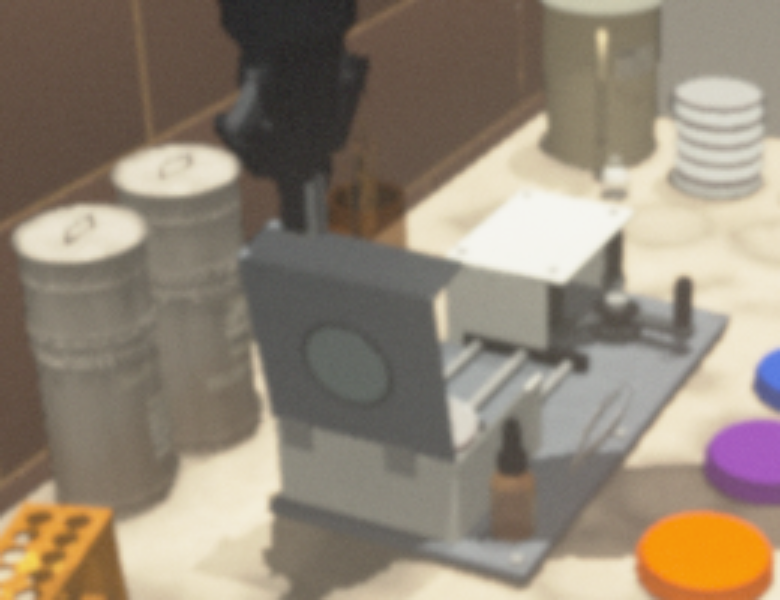

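View pics/o_top.png

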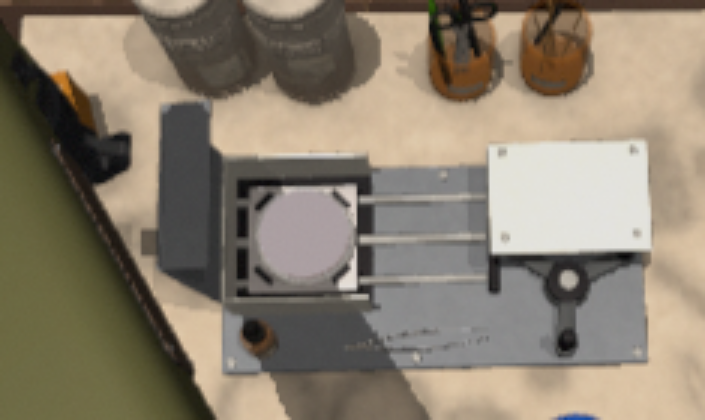

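```bash
python3 - <<'E'
import numpy as np,json
f=np.radians(np.linspace(100,0,17));y=270-110*np.cos(f)-5*np.sin(f);z=81+110*np.sin(f)-3*np.cos(f)
print(y.round(),z.round())
r=[[0,round(a,1),round(-b,1),0,0,0] for a,b in zip(np.diff(y),np.diff(z))];print(r[:8]);print(r[8:])
from fit import *
print(proj((570,330,269),P["top"]),proj((570,330,269),P["side"]))
E
```

```text
[284. 272. 260. 248. 237. 225. 215. 205. 195. 187. 180. 173. 168. 164.
 162. 160. 160.] [190. 191. 191. 189. 186. 182. 177. 171. 163. 155. 146. 136. 125. 114.
 102.  90.  78.]
[[0, np.float64(-12.0), np.float64(-1.1), 0, 0, 0], [0, np.float64(-12.0), np.float64(0.2), 0, 0, 0], [0, np.float64(-11.9), np.float64(1.5), 0, 0, 0], [0, np.float64(-11.6), np.float64(2.8), 0, 0, 0], [0, np.float64(-11.2), np.float64(4.0), 0, 0, 0], [0, np.float64(-10.7), np.float64(5.2), 0, 0, 0], [0, np.float64(-10.0), np.float64(6.4), 0, 0, 0], [0, np.float64(-9.3), np.float64(7.5), 0, 0, 0]]
[[0, np.float64(-8.4), np.float64(8.4), 0, 0, 0], [0, np.float64(-7.4), np.float64(9.3), 0, 0, 0], [0, np.float64(-6.3), np.float64(10.1), 0, 0, 0], [0, np.float64(-5.2), np.float64(10.7), 0, 0, 0], [0, np.float64(-4.0), np.float64(11.3), 0, 0, 0], [0, np.float64(-2.7), np.float64(11.6), 0, 0, 0], [0, np.float64(-1.4), np.float64(11.9), 0, 0, 0], [0, np.float64(-0.1), np.float64(12.0), 0, 0, 0]]
[[189.18952896 207.03733964]] [[201.3144092 207.4195725]]
```

step_arm([
  [0, 0, 35, 0, 0, 0],
  [0, 0, 39, 0, 0, 0],
  [0, -10, 5, 0, 0, 0],
  [0, -10, 0, 0, 0, 0],
  [0, -10, 0, 0, 0, 0],
  [0, 0, 0, 0, 0, 0],
  [0, 0, 0, 0, 0, 0],
  [0, 0, 0, 0, 0, 0],
])

```text
time: 49.2
ee_pos: [571.0, 296.4, 193.1]
eef_rot: [[-1.0, -0.002, 0.001], [-0.002, 1.0, 0.0], [-0.001, 0.0, -1.0]]
contact_force: [-0.5, 0.4, 0.2]
width: 0.003
```

Now the first half of the closing arc, starting 12 mm back.

step_arm([
  [0, -12, 2, 0, 0, 0],
  [0, -12, -1.1, 0, 0, 0],
  [0, -12, 0.2, 0, 0, 0],
  [0, -12, 1.5, 0, 0, 0],
  [0, -11.6, 2.8, 0, 0, 0],
  [0, -11.2, 4, 0, 0, 0],
  [0, -10.7, 5.2, 0, 0, 0],
  [0, -10, 6.4, 0, 0, 0],
])

```text
time: 50.2
ee_pos: [571.0, 203.7, 171.5]
eef_rot: [[-1.0, -0.002, 0.0], [-0.002, 1.0, -0.0], [-0.0, -0.0, -1.0]]
contact_force: [-0.1, -0.5, 1.7]
width: 0.001
```

```bash
python3 - <<'E'
from fit import *
import cv2
im=cams.get_image("side")[130:330,100:360];cv2.imwrite("pics/p_side.png",cv2.resize(im,None,fx=3,fy=3))
E
```

```text
(no output)
```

View pics/p_side.png

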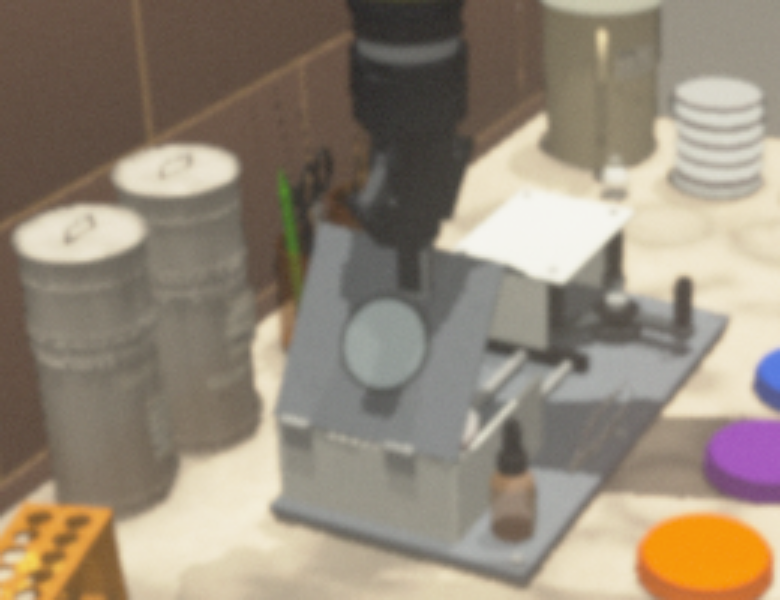

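Cover is closing and the fingers are pushing on its outer face. Next comes the second half of the arc.

step_arm([
  [0, -9.3, 7.5, 0, 0, 0],
  [0, -8.4, 8.4, 0, 0, 0],
  [0, -7.4, 9.3, 0, 0, 0],
  [0, -6.3, 10.1, 0, 0, 0],
  [0, -5.2, 10.7, 0, 0, 0],
  [0, -4, 11.3, 0, 0, 0],
  [0, -2.7, 11.6, 0, 0, 0],
  [0, -1.4, 11.9, 0, 0, 0],
])

```text
time: 51.25
ee_pos: [571.0, 159.6, 90.1]
eef_rot: [[-1.0, -0.002, -0.0], [-0.002, 1.0, -0.0], [0.0, -0.0, -1.0]]
contact_force: [0.6, -0.5, 0.7]
width: -0.0
```

step_arm([
  [0, -1, 6, 0, 0, 0],
  [0, 0, 4, 0, 0, 0],
  [0, 0, 3, 0, 0, 0],
  [0, 0, 0, 0, 0, 0],
  [0, 0, 0, 0, 0, 0],
  [0, 0, 0, 0, 0, 0],
  [0, 0, 0, 0, 0, 0],
  [0, 0, 0, 0, 0, 0],
])

```text
time: 52.25
ee_pos: [570.7, 158.8, 82.7]
eef_rot: [[-1.0, -0.002, 0.002], [-0.002, 1.0, 0.0], [-0.002, 0.0, -1.0]]
contact_force: [-9.7, -3.3, 28.2]
width: 0.001
```

```bash
python3 - <<'E'
from fit import *
import cv2
im=cams.get_image("side")[130:330,100:360];cv2.imwrite("pics/r_side.png",cv2.resize(im,None,fx=3,fy=3))
E
```

```text
(no output)
```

View pics/r_side.png

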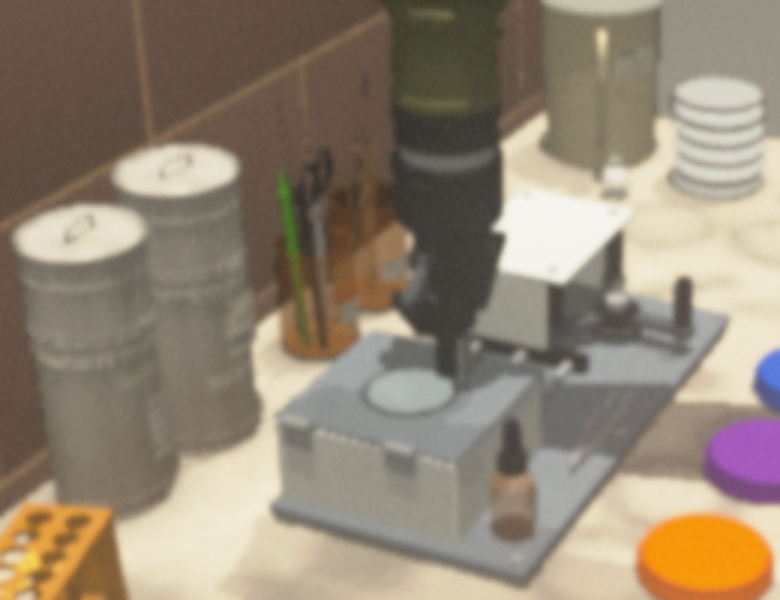

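step_arm([
  [0, 0, -10, 0, 0, 0],
  [0, 0, -40, 0, 0, 0],
  [40, 0, -50, 0, 0, 0],
  [40, -40, -50, 0, 0, 0],
  [40, -50, -20, 0, 0, 0],
  [30, -50, 0, 0, 0, 0],
  [0, -50, 0, 0, 0, 0],
  [0, 0, 0, 0, 0, 0],
])

```text
time: 53.3
ee_pos: [431.7, -23.5, 237.1]
eef_rot: [[-1.0, 0.003, 0.001], [0.003, 1.0, -0.001], [-0.001, -0.001, -1.0]]
contact_force: [0.3, -0.0, 1.0]
width: 0.005
```

```bash
python3 - <<'E'
from fit import *
import cv2
im=cams.get_image("side");cv2.imwrite("pics/s_side.png",cv2.resize(im[130:330,100:360],None,fx=3,fy=3))
im=cams.get_image("top");cv2.imwrite("pics/s_top.png",cv2.resize(im[145:350,155:455],None,fx=2.6,fy=2.6))
E
```

```text
(no output)
```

View pics/s_side.png

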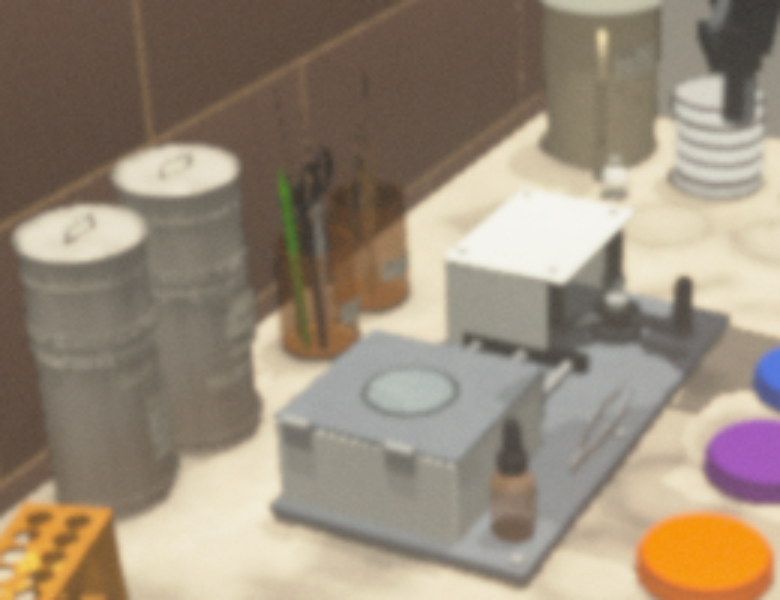

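View pics/s_top.png

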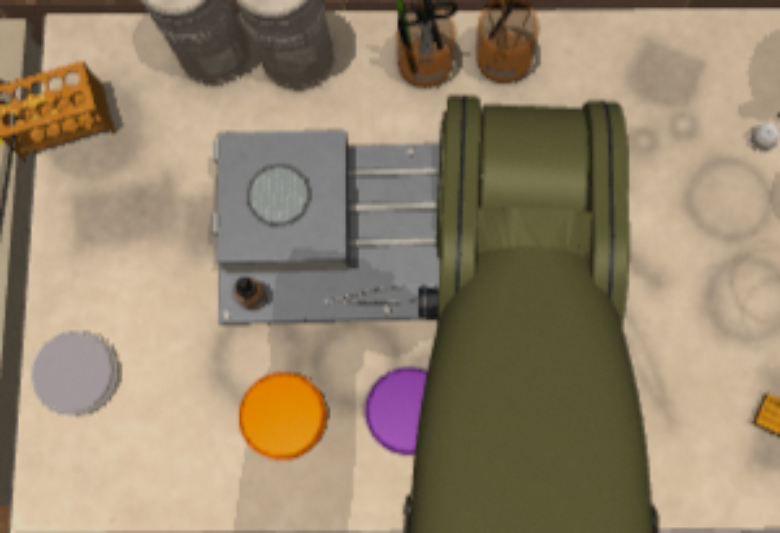

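```bash
python3 -c "
from cell import order;print(order.finish_job())"
```

```text
the job is handed in; nothing more can be done
None
```

I wound the carriage home with the handwheel, folded the cover down flat, and handed the job in at about 53.4 s of the 72 s allowed. It took six strokes, gripping one handle after another and turning clockwise.

**Checks that passed**
- **Carriage home:** the wheel stopped dead against over 90 N. The dish had moved about 121–122 mm by the camera. My summed handle angles gave about 11.3 rad, or 122 mm, against 125 mm nominal. The shortfall fits a start slightly past zero plus measuring error. After I released the handle, the wheel was still at its stop angle.
- **Dish:** it was lying flat between the lugs in the last picture before the cover shut. I never touched it.
- **Cover:** the fingertips came to rest at 82.7 mm height while pressing with 28 N, and the shut face should be at 83 mm. After lifting clear, both cameras showed it flat and staying shut.
- **Bystanders:** the dropper, forceps and spare dish looked unmoved in the last pictures. The matchbox was only half in the frame, and I did not check it or the cap closely.

**What went wrong on the way**
- **First stroke:** it stalled because the last wrist joint reached its range limit of 3.14 rad. The highest reading then was about 64 N. I turned the tool round and carried on.
- **Reaching the stop:** I ran on too far, so the force reading climbed to about 107 N before I backed off. That is under the 120 N limit, but I only saw end-of-call readings, so I cannot rule out a higher brief peak.

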